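# Make up the instrument kit tray

## Task

Make up the kit tray for refitting the two instruments: put the brass union in the middle of the bay in front of the airspeed indicator (on the robot's side of it) and the brass tee in the middle of the bay in front of the small round gauge, lift the screw bin straight up out of its interlocked row and stand it in the middle of the bay between the two instruments, and lay the bezel ring gently on the airspeed indicator's face, centred. Do not shift the instruments, the bin row, the screwdriver or the jar.

Things in the scene. Friction and masses are not known exactly. Their poses are not given: they have to be found in the camera images.
- union_c (a point): Straight brass union fitting with a nut at each end, lying on the bench: a bar of three hexagons, 52 mm long along its own x, 19 mm across flats (19 mm high, 22 mm wide over the corners along its y), 90 g. Point at its centre, 9.5 mm above its underside.
- tee_c (a point): Brass tee fitting lying flat on the bench, T-shaped: run 56 mm long along its own x, one branch towards its own +y; 18 mm high, 37 mm over all in y at the middle (flat back of the hub to the branch's end), 85 g. Point half-way between hub back and branch end (9.5 mm from the run's axis), 9 mm above its underside.
- bezel_c (a point): Bezel ring of the airspeed indicator, plain aluminium ring lying flat: outside diameter 58 mm, inside 46 mm, 12 mm high, 45 g. Point at its centre, 6 mm above its underside.
- bin_c (a point): Screw bin, the middle of three grey open bins, four screws in its black insert: 46 mm along its own x (plain faces to grip), 50 along y, 36 high, 90 g. T ribs on its y faces (67 mm over both) sit with 1.5 mm play in open-topped channels of the neighbours: it comes out only straight up, 36 mm. Starts 6 mm above the bench, on the row's base. Point at its centre, 18 mm above its underside.
- binrow: The two neighbour bins (washers in one, nuts in the other) on a loose plywood base 70 mm (x) by 186 mm (y), 42 mm high overall, 0.8 kg, standing on the bench; the screw bin is caught between them. Origin under its centre; the bins stand in a row along its y.
- tray: Fixed grey steel kit tray, 192 mm along its x, 278 along y; lip top 8 mm and floor 3 mm above the bench. Black ribs 2.5 mm high split it into six bays, 92 (x) by 90 mm (y): front row towards the robot (its -x), back row (+x). Bay centres: x = -46 (front) or +46 mm (back), y = -90, 0 or +90 mm. Origin under its centre.
- asi_face (a point): Airspeed indicator, the larger instrument, standing face up in the middle of the left or right bay of the tray's back row: matte black round case 57 mm across with a 60 mm flange, square with cut corners, flat on top; its bezel is off. Loose, 0.3 kg. Point at the centre of its face, 50 mm above the tray floor.
- gauge_face (a point): Small suction gauge, the smaller and wholly round instrument (48 mm across), standing face up in the middle of the other end bay of the back row. Loose, 0.18 kg. Point at the centre of its face, 41 mm above the tray floor.
- driver: Screwdriver 170 mm long lying on the bench beyond the tray, along its own x; leave alone.
- jar: Closed jar 44 mm across, 60 mm high, standing beyond the work; origin under its centre; leave alone.
Not all that is in view belongs to the job. Leave any blue look-alike of the part that bears bin_c alone.

How it is judged:
At the end, for the whole second after the job is handed in: Union and tee flat in the front bays before the airspeed indicator and the gauge, screw bin upright in the middle back bay, each within 15 mm of the bay centre along each tray axis; bezel flat on the indicator within 8 mm of centred; instruments upright; all released, at rest (((y of asi_face in the frame of tray above 0.05 m and x of union_c in the frame of tray between -0.061 and -0.031 m and y of union_c in the frame of tray between 0.075 and 0.105 m and x of tee_c in the frame of tray between -0.061 and -0.031 m and y of tee_c in the frame of tray between -0.105 and -0.075 m) or (y of asi_face in the frame of tray below -0.05 m and x of union_c in the frame of tray between -0.061 and -0.031 m and y of union_c in the frame of tray between -0.105 and -0.075 m and x of tee_c in the frame of tray between -0.061 and -0.031 m and y of tee_c in the frame of tray between 0.075 and 0.105 m)) and x of bin_c in the frame of tray between 0.031 and 0.061 m and y of bin_c in the frame of tray between -0.015 and 0.015 m and z of union_c in the frame of tray between 0.0085 and 0.0165 m and z of tee_c in the frame of tray between 0.008 and 0.016 m and z of bin_c in the frame of tray between 0.017 and 0.025 m and angle between each of bin_c, bezel_c, asi_face, gauge_face's own z axis and vertical below 0.12 rad and horizontal distance between bezel_c and asi_face below 0.008 m and z of bezel_c in the frame of asi_face between 0.003 and 0.009 m and linear speed of each of union, tee, bin, bezel below 0.02 m/s); the robot touches nothing.
It fails at once if an instrument already in the tray is shifted by more than 12 mm (distance of any of asi_face, gauge_face from where it was at the start of the episode above 0.012 m).
It fails at once if the bin row is dragged along by more than 15 mm (the bin was not lifted straight up) (distance of binrow from where it was at the start of the episode above 0.015 m).
It fails at once if the screw bin is tipped by more than 30 degrees (angle between bin_c's own z axis and vertical above 0.52 rad).
It fails at once if the bezel ring is dropped onto the indicator (faster than 0.6 m/s within 12 mm of its face) (horizontal distance between bezel_c and asi_face below 0.035 m and z of bezel_c in the frame of asi_face below 0.018 m and linear speed of bezel above 0.6 m/s).
It fails at once if the screwdriver or the jar is moved by more than 20 mm (distance of any of driver, jar from where it was at the start of the episode above 0.02 m).
It also fails if it takes over 106 s, if anything falls off the work surface, if the arm or the gripper's body presses on something with over 40 N, if the wrist force passes 120 N, or if a joint passes its speed limit or range.

## Robot

A 7-joint arm with a two-finger parallel gripper is mounted at the origin on the work surface. World frame = base frame: x ahead of the robot, y to its left, z up, the work surface at z = 0. Lengths are in m, angles in rad, forces in N, time in s.
With the tool pointing down it reaches from about 0.4 to 0.85 m from the base axis. Payload 10.4 kg.
Tool frame: the origin (TCP) lies midway between the tips of the shut fingers; the grasp point (between the pads) lies 19 mm behind it (grip_point_offset is the distance from the TCP to the grasp point, in m); y points along the fingers, z is the direction in which the jaws open and shut, and the axes are right-handed (so a half turn about y gives the same grasp; the last joint's range is limited). The gripper opens to 85 mm and grips with 20 to 120 N. Pads are 22 mm wide; open, the fingers measure 114 mm over their backs; the gripper's body (76 mm by 85 mm) begins 54 mm behind the grasp point. The pads swing forward as they close: fully open they stand 13 mm farther back than shut.
Start: joints at [1.188, 0.332, -0.065, 1.46, 0.022, 1.35, -0.088], TCP at [0.22, -0.585, 0.231] pointing down, gripper open.
Joint ranges: [-2.6, 2.6], [-0.5, 2.12], [-1.47, 1.34], [0.16, 2.42], [-1.27, 4.41], [0.06, 2.06], [-2.6, 2.6]. Speed limits (rad/s): [2.22, 2.22, 2.79, 2.79, 3.14, 3.14, 3.14].

## Interface

Orientations are given as a unit quaternion [x, y, z, w].
In Python, from workcell import * gives the robot as it stands.
- The arm moves only by the tool send_rows, never from a script. Its argument "motion" is a list of rows, each a list of 7 numbers: the opening in per cent of the stroke, from 0 (shut) to 100 (fully open), then the shift along the tool's x, y, z in m, then the turn, a rotation vector about the tool's x, y, z in rad. In form: [[claw, tx, ty, tz, ax, ay, az], ...]. A call has 1 to 10 rows; each row is the pose to reach, as a shift and turn from the pose commanded when the call began, along the tool's axes at that moment; what a row does not reach only later rows make up. A row lasts 1/12 s, in which the tool goes at most 41.7 mm and 7.16 degrees, less where a joint would pass 70% of its speed; a pose out of reach is approached as far as the arm can. A call with a gripper value outside its range is refused whole. The fingers move at their own pace and stop on an object; "squeeze" is the grip in N (left out, the last holds). Time passes only in rows, so rows that repeat a pose let the fingers close. It gives the time, the measured TCP pose, the force and the opening at its end, in the units of the state.
- get_obs(): the state, without advancing time (a new reading comes with each control period).
- camera(name): name is "scene" or "side" or "wrist"; returns a dict with "pixels" (420x560x3 uint8, red, green, blue), "range_z" (420x560 float32, m along the optical axis (not along the pixel's ray), 0 where there is no reading), "fovy" (degrees; the focal length in pixels is half the picture's height over the tangent of half this angle, whatever the lens; pixels are square), "cx", "cy" (the principal point, pixels), "view" (4x4, takes a point from world to camera coordinates); the wrist camera has in their place "T_tool_cam" (4x4, takes a point from camera to tool coordinates, whose origin is the TCP and whose axes are the tool frame's). Camera axes: x right, y down, z forward; pixel columns grow to the right and rows downward; lengths in m; the calibration is good to about 2 mm. The wrist camera is an equidistant fisheye: a pixel r from the principal point sees the ray r / f radians off the axis. A picture is of the moment at which its call begins: read the wrist's pose just before it.
- hand_in(): hands the job in, once; it reports no verdict.
The state is a dict: "clock": time; "joint_pos": joint angles; "joint_velocities": joint speeds; "tau": joint torques, N m; "position": TCP position; "ee_rot": TCP orientation; "ft_force": force on the tool from outside, world axes, zero at the start; "torque": the same for the moment, N m; "grip_width": opening from 0.0 (shut) to 1.0 (fully open).
Only numpy, scipy, OpenCV 4.12 (cv2) and the standard library are available. Lean on these libraries where they do the work, as an engineer would, in place of code of your own. Each camera call takes 0.05 s, during which the arm holds its last target.

## Working session

There is one attempt and no reset: what is moved stays moved. The work goes in short steps, Python scripts to look and compute and a tool call to move; the robot and the scene stay as the last step left them, time stands still between calls to the robot, and variables do not carry over. Pictures are saved under pics/ and viewed, and the job is handed in when it is done.

Besides the shell and the picture viewer there is one more tool, called as name(argument=value, ...) on one line, values as JSON. send_rows: Moves the arm, as the interface text tells. Its arguments: {"type":"object","properties":{"motion":{"type":"array"},"squeeze":{"type":"number"}},"required":["motion"]}

```bash
mkdir -p pics; ls; python3 - <<'E'
from workcell import *
import cv2,numpy as np
o=get_obs()
for k,v in o.items(): print(k,np.round(v,4))
for n in ["scene","side","wrist"]:
    c=camera(n)
    cv2.imwrite(f"pics/{n}0.png",c["pixels"][:,:,::-1])
    np.savez(f"{n}0.npz",**c)
    print(n,c["fovy"],c["cx"],c["cy"]); print(np.round(c.get("view",c.get("T_tool_cam")),4))
E
```

```text
pics
clock 0.0
joint_pos [ 1.1884  0.3329 -0.0647  1.461   0.0216  1.3499 -0.0885]
joint_velocities [-0.002  -0.0013 -0.0004  0.0006  0.0022 -0.0004  0.0006]
tau [-1.30000e-03 -6.25442e+01  4.81000e-02 -3.91607e+01  1.61000e-02
  9.80000e-03  0.00000e+00]
position [ 0.2199 -0.5846  0.2305]
ee_rot [-0.1266  0.6962 -0.6952  0.1264]
ft_force [-0.7466  0.5657 -0.5956]
torque [ 0.026  -0.0259 -0.0525]
grip_width 0.9986
scene 46.15451934138408 277.6210219908551 208.41722488348177
[[-0.489   0.872   0.0199  0.2699]
 [ 0.5935  0.3494 -0.7251 -0.3408]
 [-0.6393 -0.3427 -0.6884  1.5781]
 [ 0.      0.      0.      1.    ]]
side 53.761225917841074 280.4612739920742 211.46142558274866
[[-0.7389 -0.6736 -0.0175  0.4678]
 [-0.4939  0.5591 -0.6659  0.323 ]
 [ 0.4583 -0.4834 -0.7458  0.5786]
 [ 0.      0.      0.      1.    ]]
wrist 65.70646984690485 282.8419745068303 211.92293538468738
[[-1.800e-03  9.632e-01  2.689e-01 -6.690e-02]
 [ 2.000e-04 -2.689e-01  9.632e-01 -1.429e-01]
 [ 1.000e+00  1.800e-03  3.000e-04  2.000e-04]
 [ 0.000e+00  0.000e+00  0.000e+00  1.000e+00]]
```

View pics/scene0.png

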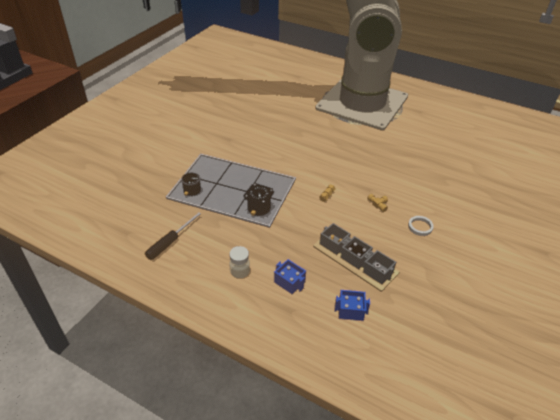

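View pics/side0.png

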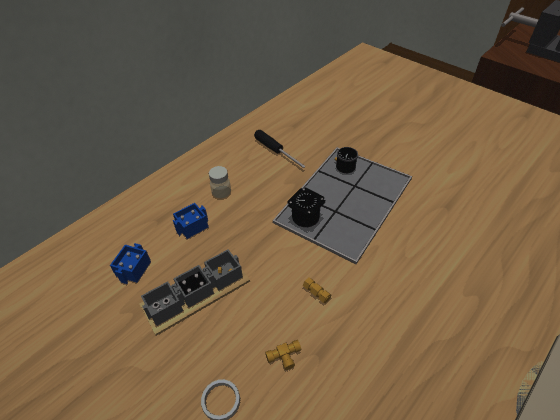

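View pics/wrist0.png

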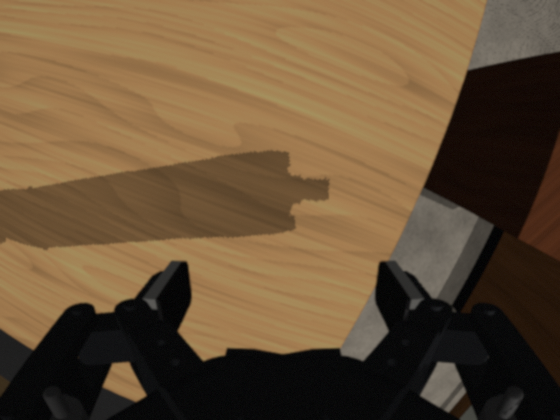

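```bash
cat > h.py <<'E'
import numpy as np,cv2
from scipy.spatial.transform import Rotation as R
def load(n): 
    d=np.load(n); return {k:d[k] for k in d}
def focal(c): return c["pixels"].shape[0]/2/np.tan(np.radians(float(c["fovy"]))/2)
def rays(c,u,v):
    "camera-frame rays with z=1 (pinhole)"
    f=focal(c); return np.stack([(u-c["cx"])/f,(v-c["cy"])/f,np.ones_like(u,float)],-1)
def cloud(c):
    v,u=np.mgrid[:420,:560].astype(float)
    P=rays(c,u,v)*c["range_z"][...,None]
    T=np.linalg.inv(c["view"]); return P@T[:3,:3].T+T[:3,3]
def onplane(c,uv,z):
    uv=np.atleast_2d(np.asarray(uv,float)); T=np.linalg.inv(c["view"])
    d=rays(c,uv[:,0],uv[:,1])@T[:3,:3].T; s=(z-T[2,3])/d[:,2]; return T[:3,3]+d*s[:,None]
def project(c,P):
    P=np.atleast_2d(P)@c["view"][:3,:3].T+c["view"][:3,3]; f=focal(c)
    return np.stack([f*P[:,0]/P[:,2]+c["cx"],f*P[:,1]/P[:,2]+c["cy"]],-1)
E
python3 - <<'E'
from h import *
for n in ["scene0","side0"]:
    c=load(n+".npz"); W=cloud(c); hsv=cv2.cvtColor(c["pixels"],cv2.COLOR_RGB2HSV)
    tab=(abs(W[...,2])<0.01); print(n,"table z med",np.median(W[...,2][tab]),W[...,2][tab].std())
    # objects: z>4mm within the work zone
    m=((W[...,2]>0.006)&(W[...,2]<0.1)&(W[...,0]>0.3)&(W[...,0]<1.1)&(abs(W[...,1])<0.6)).astype(np.uint8)
    k,l,s,ce=cv2.connectedComponentsWithStats(m)
    for i in range(1,k):
        if s[i,4]<25: continue
        p=W[l==i]; print(i,s[i],"px",ce[i].round(0),"mean",p.mean(0).round(4),"min",p.min(0).round(3),"max",p.max(0).round(3),"rgb",c["pixels"][l==i].mean(0).round())
E
```

```text
scene0 table z med -0.001271615460158193 0.0022171473231101064
26 [180 172  21  24 386] px [191. 183.] mean [ 0.6291 -0.2054  0.0322] min [ 0.577 -0.265  0.006] max [ 0.653 -0.185  0.047] rgb [73. 61. 50.]
36 [243 183  31  33 712] px [258. 199.] mean [ 0.6013 -0.0262  0.0414] min [ 0.559 -0.063  0.006] max [0.632 0.002 0.056] rgb [65. 55. 46.]
42 [319 184  16  17 137] px [327. 192.] mean [0.4673 0.0945 0.0142] min [0.436 0.082 0.006] max [0.491 0.104 0.021] rgb [151. 118.  69.]
49 [367 194  21  17 185] px [378. 201.] mean [0.4324 0.2182 0.0133] min [0.408 0.187 0.006] max [0.454 0.244 0.02 ] rgb [152. 119.  68.]
71 [144 213  57  47 490] px [165. 241.] mean [ 0.8053 -0.1462  0.0184] min [ 0.688 -0.167  0.006] max [ 0.857 -0.135  0.028] rgb [88. 73. 58.]
79 [408 216  25  19 174] px [421. 225.] mean [0.4545 0.333  0.0098] min [0.422 0.305 0.006] max [0.484 0.361 0.014] rgb [160. 154. 144.]
84 [ 318  223   79   64 2085] px [358. 253.] mean [0.6294 0.2417 0.027 ] min [0.583 0.148 0.006] max [0.675 0.33  0.045] rgb [88. 79. 69.]
86 [229 246  21  32 539] px [239. 261.] mean [0.7895 0.0396 0
[... 958 characters left out ...]
3. 43. 83.]
84 [ 110  243   40   40 1022] px [130. 262.] mean [0.7497 0.284  0.0265] min [0.722 0.249 0.006] max [0.783 0.316 0.039] rgb [22. 42. 83.]
86 [ 140  249  110   86 3833] px [192. 289.] mean [0.62   0.2431 0.0249] min [0.57  0.148 0.006] max [0.678 0.335 0.045] rgb [61. 58. 52.]
88 [303 277  28  26 321] px [316. 290.] mean [0.4599 0.0953 0.0163] min [0.436 0.082 0.006] max [0.487 0.104 0.022] rgb [115.  86.  37.]
90 [265 340  36  30 528] px [284. 353.] mean [0.4258 0.2189 0.0157] min [0.403 0.189 0.006] max [0.451 0.243 0.021] rgb [119.  90.  39.]
91 [201 379  39  41 522] px [220. 400.] mean [0.4508 0.3335 0.0117] min [0.423 0.304 0.006] max [0.48  0.361 0.016] rgb [123. 123. 120.]
```

```bash
python3 - <<'E'
from h import *
c=load("side0.npz"); im=c["pixels"][:,:,::-1]
cv2.imwrite("pics/sideA.png",cv2.resize(im[130:270,240:420],None,fx=4,fy=4,interpolation=cv2.INTER_CUBIC))
cv2.imwrite("pics/sideB.png",cv2.resize(im[230:420,100:340],None,fx=3,fy=3,interpolation=cv2.INTER_CUBIC))
E
```

```text
(no output)
```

View crops.

View pics/sideA.png

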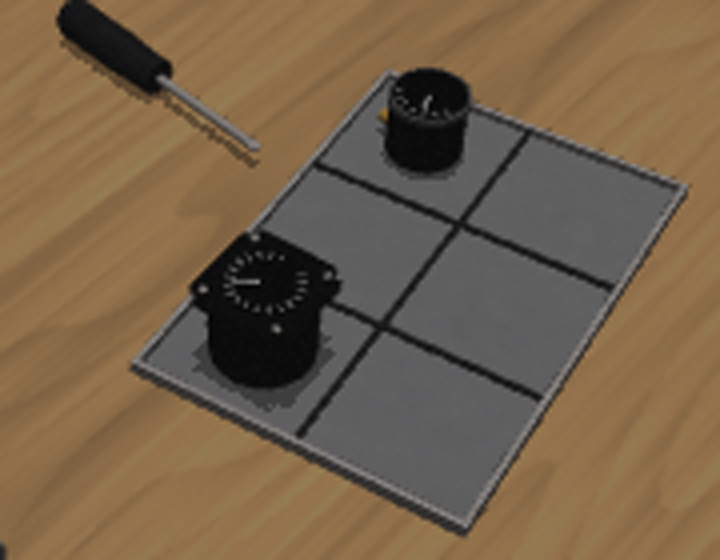

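View pics/sideB.png

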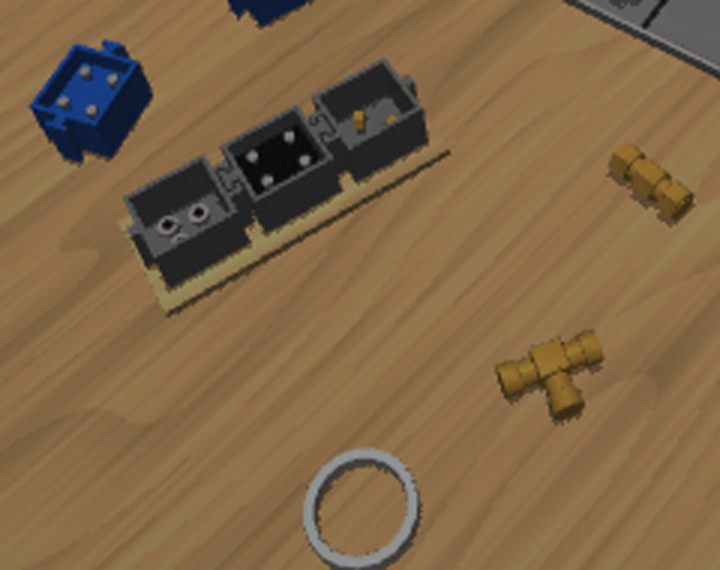

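```bash
python3 - <<'E'
from h import *
for n in ["scene0","side0"]:
    c=load(n+".npz"); W=cloud(c); px=c["pixels"]; hsv=cv2.cvtColor(px,cv2.COLOR_RGB2HSV)
    reg=(W[...,0]>0.4)&(W[...,0]<0.72)&(W[...,1]>-0.3)&(W[...,1]<0.06)
    m=((hsv[...,1]<60)&(hsv[...,2]>50)&reg&(W[...,2]<0.014)).astype(np.uint8)
    m=cv2.morphologyEx(m,cv2.MORPH_OPEN,np.ones((2,2)))
    k,l,s,_=cv2.connectedComponentsWithStats(cv2.dilate(m,np.ones((5,5))))
    i=1+np.argmax(s[1:,4]); m&=(l==i)
    v,u=np.nonzero(m); P=onplane(c,np.stack([u,v],-1),0.008)[:,:2].astype(np.float32)
    r=cv2.minAreaRect(P*1000); print(n,r); print(cv2.boxPoints(r).round(1))
    cv2.imwrite(f"pics/{n}_m.png",m*255)
    for z in (0.003,): 
        t=m>0; print("z median of tray px",np.median(W[t][:,2]))
E
```

```text
scene0 ((568.2333984375, -121.18614196777344), (193.5733184814453, 277.2919921875), 8.95358657836914)
[[ 451.     0.7]
 [ 494.2 -273.2]
 [ 685.4 -243.1]
 [ 642.3   30.8]]
z median of tray px 0.0017341937926377282
side0 ((557.1621704101562, -125.35125732421875), (191.32974243164062, 280.5234069824219), 8.86652660369873)
[[ 441.    -1.5]
 [ 484.3 -278.7]
 [ 673.3 -249.2]
 [ 630.1   28. ]]
z median of tray px 0.003460732541149092
```

```bash
python3 - <<'E'
from h import *
for n in ["scene0","side0"]:
    c=load(n+".npz"); W=cloud(c)
    m=cv2.imread(f"pics/{n}_m.png",0)>0
    P=W[m]; print(n,len(P)); r=cv2.minAreaRect((P[:,:2]*1000).astype(np.float32)); print("cloud rect",r)
    for z in (0,0.003,0.008):
        v,u=np.nonzero(m); Q=onplane(c,np.stack([u,v],-1),z)[:,:2].astype(np.float32); r=cv2.minAreaRect(Q*1000); print(z,np.round(r[0],1),np.round(r[1],1))
    for nm,(x0,x1,y0,y1),zz in (("asi",(.55,.65,-.09,.03),.046),("gauge",(.57,.68,-.27,-.15),.037)):
        t=(W[...,0]>x0)&(W[...,0]<x1)&(W[...,1]>y0)&(W[...,1]<y1)&(W[...,2]>zz)
        Q=W[t]; print(nm,t.sum(),"z",np.percentile(Q[:,2],[10,50,90]).round(4),"rect",cv2.minAreaRect((Q[:,:2]*1000).astype(np.float32)),"minmax",Q.min(0).round(4),Q.max(0).round(4))
E
```

```text
scene0 4426
cloud rect ((929.6148681640625, 50.748626708984375), (1068.4725341796875, 318.1636962890625), 25.538387298583984)
0 [ 560.7 -126.5] [195.4 280. ]
0.003 [ 563.5 -124.5] [194.7 279. ]
0.008 [ 568.2 -121.2] [193.6 277.3]
asi 448 z [0.0492 0.0518 0.054 ] rect ((591.4679565429688, -30.673927307128906), (65.61461639404297, 61.144046783447266), 4.481570720672607) minmax [ 0.5591 -0.0626  0.0463] [0.6257 0.0016 0.0561]
gauge 208 z [0.0401 0.0426 0.0444] rect ((622.6969604492188, -210.73309326171875), (45.64296340942383, 46.866432189941406), 19.203935623168945) minmax [ 0.6009 -0.2331  0.0371] [ 0.6468 -0.1855  0.0467]
side0 6663
cloud rect ((480.0618591308594, 91.76058959960938), (236.6678466796875, 768.388671875), 19.54776954650879)
0 [ 561.1 -132. ] [193.7 284. ]
0.003 [ 559.6 -129.5] [192.8 282.7]
0.008 [ 557.2 -125.4] [191.3 280.5]
asi 711 z [0.0514 0.0533 0.0548] rect ((591.419921875, -31.007946014404297), (62.28150177001953, 62.465179443359375), 6.094603061676025) minmax [ 0.5588 -0.0642  0.0466] [0.6239 0.0013 0.0569]
gauge 262 z [0.0421 0.0444 0.0458] rect ((621.132080078125, -210.23565673828125), (45.223167419433594, 47.066715240478516), 40.38383483886719) minmax [ 0.5971 -0.2352  0.0371] [ 0.6442 -0.1865  0.0477]
```

```bash
python3 - <<'E'
from h import *
c=load("scene0.npz"); im=c["pixels"][:,:,::-1]
a=cv2.resize(im[150:230,160:305],None,fx=5,fy=5,interpolation=cv2.INTER_CUBIC)
cv2.imwrite("pics/sceneA.png",a)
E
```

```text
(no output)
```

View pics/sceneA.png

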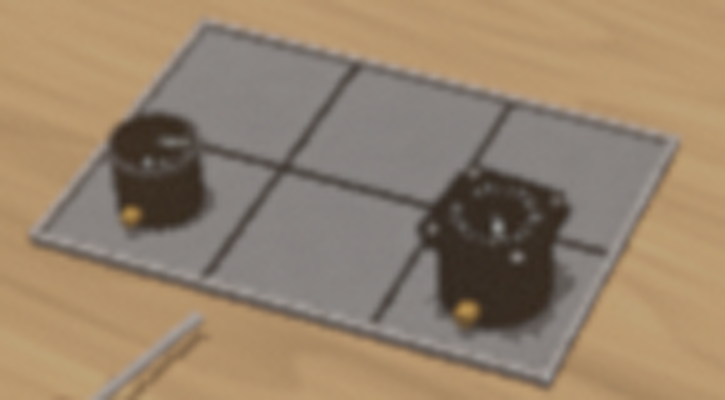

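```bash
python3 - <<'E'
from h import *
def rect(W,box,z0,z1=0.1):
    x0,x1,y0,y1=box
    t=(W[...,0]>x0)&(W[...,0]<x1)&(W[...,1]>y0)&(W[...,1]<y1)&(W[...,2]>z0)&(W[...,2]<z1); return t
for n in ["scene0","side0"]:
    c=load(n+".npz"); W=cloud(c); print(n)
    for nm,box,z0 in (("union",(.42,.51,.06,.12),.010),("tee",(.39,.47,.17,.26),.010),("bezel",(.4,.51,.29,.38),.007),("row",(.55,.70,.13,.35),.036),("binmid",(.55,.70,.214,.272),.036)):
        t=rect(W,box,z0); P=(W[t][:,:2]*1000).astype(np.float32); r=cv2.minAreaRect(P)
        q=P-P.mean(0); w,v=np.linalg.eigh(q.T@q); a=np.degrees(np.arctan2(v[1,1],v[0,1]))
        print(nm,t.sum(),"rect",np.round(r[0],1),np.round(r[1],1),round(r[2],1),"pca",a.round(1),"mean",P.mean(0).round(1),"ztop",np.percentile(W[t][:,2],[50,95]).round(4))
        if nm=="bezel":
            (x,y),rad=cv2.minEnclosingCircle(P); print("  circ",x,y,rad)
    # black insert of mid bin + plywood base
    hsv=cv2.cvtColor(c["pixels"],cv2.COLOR_RGB2HSV)
    t=rect(W,(.56,.69,.13,.36),.003,.012); P=(W[t][:,:2]*1000).astype(np.float32); r=cv2.minAreaRect(P); print("base",t.sum(),np.round(r[0],1),np.round(r[1],1),r[2])
from workcell import *
o=get_obs(); M=R.from_quat(o["ee_rot"]).as_matrix(); print(M.round(3))
E
```

```text
scene0
union 115 rect [463.1  93.9] [20.8 53. ] 86.9 pca 176.1 mean [465.9  94.1] ztop [0.0155 0.0192]
tee 151 rect [425.3 219. ] [57.6 39. ] 69.7 pca 67.6 mean [431.2 217.9] ztop [0.0144 0.0184]
bezel 162 rect [454.2 332.7] [56.7 55.7] 57.1 pca -170.9 mean [453.8 332.6] ztop [0.0099 0.0127]
  circ 453.0467529296875 334.1759338378906 31.524850845336914
row 612 rect [625.8 237.4] [181.5  51. ] 77.2 pca 76.8 mean [627.1 241.6] ztop [0.04   0.0428]
binmid 214 rect [627.2 244.9] [66.3 50.2] 76.0 pca 47.7 mean [628.7 247.5] ztop [0.0398 0.0426]
base 754 [635.5 237.7] [195.6 100. ] 89.25394439697266
side0
union 300 rect [461.4  92.4] [21.  51.3] 86.8 pca 178.2 mean [460.3  95.1] ztop [0.0177 0.0207]
tee 488 rect [423.1 219.5] [55.8 37.9] 64.0 pca 63.8 mean [426.2 218.4] ztop [0.0165 0.0194]
bezel 510 rect [451.4 332.7] [56.6 57. ] 2.3 pca 161.7 mean [450.7 333.4] ztop [0.012  0.0141]
  circ 451.7872009277344 333.0290832519531 29.15270233154297
row 1047 rect [623.6 237.1] [181.   48.7] 76.8 pca 77.3 mean [623.1 240. ] ztop [0.0417 0.0438]
binmid 365 rect [625.2 244.8] [64.  49.7] 79.1 pca 45.6 mean [625.  246.6] ztop [0.0417 0.0438]
base 1466 [620.2 246.1] [118.4 227. ] 1.0923186540603638
[[-0.936 -0.     0.352]
 [-0.352  0.001 -0.936]
 [ 0.    -1.    -0.001]]
```

```bash
python3 - <<'E'
from h import *
c=load("side0.npz"); im=c["pixels"][:,:,::-1]
a=cv2.resize(im[245:335,135:255],None,fx=6,fy=6,interpolation=cv2.INTER_CUBIC)
cv2.imwrite("pics/sideBin.png",a)
E
```

```text
(no output)
```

View pics/sideBin.png

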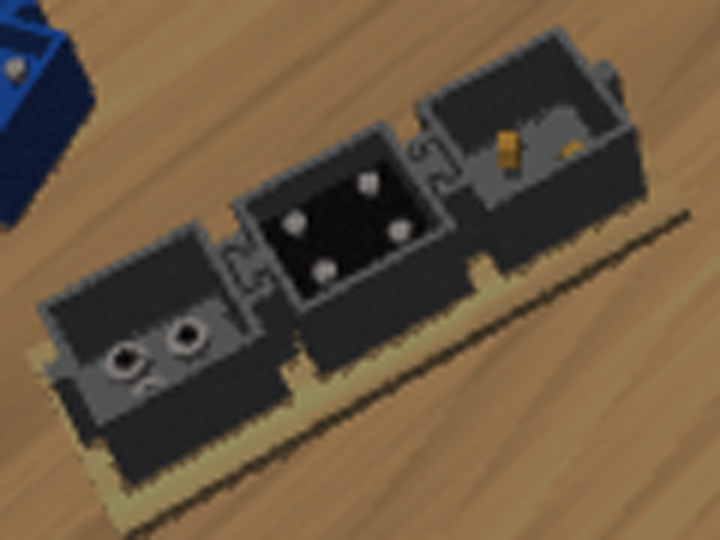

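```bash
cat > go.py <<'E'
import sys
from h import *
from workcell import *
def delta(x,y,z,jaw):
    o=get_obs(); M=R.from_quat(o["ee_rot"]).as_matrix(); p=np.array(o["position"])
    j=np.radians(jaw); tz=np.array([np.cos(j),np.sin(j),0]); ty=np.array([0,0,-1.]); G=np.stack([np.cross(ty,tz),ty,tz],1)
    sh=M.T@(np.array([x,y,z])-p); rv=R.from_matrix(M.T@G).as_rotvec()
    ang=np.degrees(np.arctan2(M[1,2],M[0,2]))
    print("t",round(float(o["clock"]),2),"pos",p.round(4),"jaw",ang.round(1),"tilt",np.degrees(np.arccos(-M[2,1])).round(2),"grip",round(float(o["grip_width"]),3),"F",np.round(o["ft_force"],1))
    print("shift",sh.round(4),"turn",rv.round(4),"rows>=",round(max(np.linalg.norm(sh)/.0417,np.degrees(np.linalg.norm(rv))/7.16),1))
if __name__=="__main__": 
    a=list(map(float,sys.argv[1:])); 
    for i in range(0,len(a),4): delta(*a[i:i+4])
E
python3 go.py 0.54 -0.16 0.28 -93 .4622 .0932 .15 -93
python3 - <<'E'
from h import *
c=load("side0.npz"); p=np.array([(237,200),(390,122),(455,222),(300,300)])/6+[135,245]
P=onplane(c,p,.042); print(P.round(4),P.mean(0)); d=P[[1,2,3,0]]-P; print(np.linalg.norm(d,axis=1),np.degrees(np.arctan2(d[:,1],d[:,0])))
E
```

```text
t 0.15 pos [ 0.2199 -0.5847  0.2307] jaw -69.4 tilt 0.06 grip 1.0 F [ 0.2 -0.2 -0.1]
shift [-0.4491 -0.049  -0.2849] turn [1.100e-03 4.122e-01 3.000e-04] rows>= 12.8
t 0.15 pos [ 0.2199 -0.5847  0.2307] jaw -69.4 tilt 0.06 grip 1.0 F [ 0.2 -0.2 -0.1]
shift [-0.4654  0.0813 -0.5491] turn [1.100e-03 4.122e-01 3.000e-04] rows>= 17.4
[[0.6497 0.2547 0.042 ]
 [0.6374 0.2073 0.042 ]
 [0.5967 0.2174 0.042 ]
 [0.61   0.2635 0.042 ]] [0.62345011 0.23574335 0.042     ]
[0.04901041 0.0419207  0.0479852  0.04068591] [-104.61328582  166.09355675   73.88029299  -12.41736488]
```

send_rows(motion=[[60, -0.449, -0.049, -0.285, 0, 0.412, 0], [60, -0.449, -0.049, -0.285, 0, 0.412, 0], [60, -0.449, -0.049, -0.285, 0, 0.412, 0], [60, -0.449, -0.049, -0.285, 0, 0.412, 0], [60, -0.449, -0.049, -0.285, 0, 0.412, 0], [60, -0.449, -0.049, -0.285, 0, 0.412, 0], [60, -0.449, -0.049, -0.285, 0, 0.412, 0], [60, -0.449, -0.049, -0.285, 0, 0.412, 0], [60, -0.449, -0.049, -0.285, 0, 0.412, 0], [60, -0.449, -0.049, -0.285, 0, 0.412, 0]])

```text
clock: 0.98
position: [0.4681, -0.2548, 0.2694]
ee_rot: [-0.018, -0.707, 0.707, 0.019]
ft_force: [0.3, -0.8, -1.5]
grip_width: 0.599
```

```bash
python3 go.py 0.54 -0.16 0.28 -93
```

```text
t 0.98 pos [ 0.4681 -0.2548  0.2694] jaw -93.0 tilt 0.01 grip 0.599 F [ 0.3 -0.8 -1.5]
shift [-0.0669 -0.0106 -0.0984] turn [-0.0003  0.      0.    ] rows>= 2.9
```

send_rows(motion=[[60, -0.067, -0.011, -0.098, 0, 0, 0], [60, -0.067, -0.011, -0.098, 0, 0, 0], [60, -0.067, -0.011, -0.098, 0, 0, 0], [60, -0.067, -0.011, -0.098, 0, 0, 0]])

```text
clock: 1.32
position: [0.543, -0.154, 0.2805]
ee_rot: [0.016, 0.708, -0.706, -0.014]
ft_force: [0.8, 0.3, -0.7]
grip_width: 0.604
```

```bash
cat >> h.py <<'E'
def snap(name,tag):
    from workcell import camera,get_obs
    o=get_obs(); c=camera(name); c=dict(c); c["pos"]=o["position"]; c["rot"]=o["ee_rot"]
    cv2.imwrite(f"pics/{tag}.png",c["pixels"][:,:,::-1]); np.savez(tag+".npz",**c); return c
def wcam(c):
    T=np.eye(4); T[:3,:3]=R.from_quat(c["rot"]).as_matrix(); T[:3,3]=c["pos"]; return T@c["T_tool_cam"]
def wrays(c,uv):
    uv=np.atleast_2d(np.asarray(uv,float)); f=focal(c)
    d=uv-[float(c["cx"]),float(c["cy"])]; r=np.linalg.norm(d,axis=1); th=r/f; s=np.where(r>1e-9,np.sin(th)/np.maximum(r,1e-9),1/f)
    return np.stack([d[:,0]*s,d[:,1]*s,np.cos(th)],-1)
def wplane(c,uv,z):
    T=wcam(c); d=wrays(c,uv)@T[:3,:3].T; return T[:3,3]+d*((z-T[2,3])/d[:,2])[:,None]
def wcloud(c):
    v,u=np.mgrid[:420,:560].astype(float); d=wrays(c,np.stack([u.ravel(),v.ravel()],-1)); d=d/np.maximum(d[:,2:],1e-3)
    P=d*c["range_z"].ravel()[:,None]; T=wcam(c); return (P@T[:3,:3].T+T[:3,3]).reshape(420,560,3)
E
python3 go.py .4622 .0932 .14 -93; python3 -c "
from h import *
c=snap('wrist','w1')
c['pos']"
```

```text
t 1.32 pos [ 0.543  -0.154   0.2805] jaw -92.4 tilt 0.22 grip 0.604 F [ 0.8  0.3 -0.7]
shift [ 0.0914  0.1412 -0.2431] turn [ 0.0034  0.0104 -0.0018] rows>= 7.1
```

View pics/w1.png

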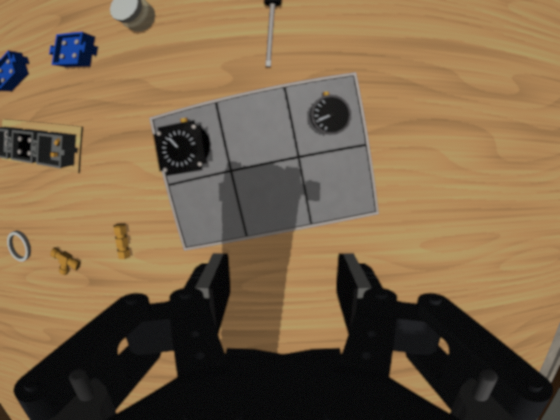

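```bash
python3 - <<'E'
from h import *
c=load("w1.npz")
P=wplane(c,[(152,119),(355,74),(376,212),(186,246)],.008); print(P.round(4),P.mean(0).round(4)); d=P[[1,2,3,0]]-P; print(np.linalg.norm(d,axis=1).round(4),np.degrees(np.arctan2(d[:,1],d[:,0])).round(1))
J=wplane(c,[(231,171),(300,157)],.0055); print("ribs",J.round(4),J.mean(0).round(4))
W=wcloud(c)
for nm,(x0,x1,y0,y1),zz in (("asi",(.55,.65,-.09,.03),.046),("gauge",(.57,.68,-.27,-.15),.037)):
    t=(W[...,0]>x0)&(W[...,0]<x1)&(W[...,1]>y0)&(W[...,1]<y1)&(W[...,2]>zz)
    Q=W[t]; print(nm,t.sum(),np.median(Q[:,2]),cv2.minAreaRect((Q[:,:2]*1000).astype(np.float32)))
E
```

```text
[[ 0.6298  0.0173  0.008 ]
 [ 0.6732 -0.251   0.008 ]
 [ 0.4895 -0.2786  0.008 ]
 [ 0.4499 -0.0128  0.008 ]] [ 0.5606 -0.1313  0.008 ]
[0.2717 0.1858 0.2688 0.1824] [ -80.8 -171.4   98.5    9.5]
ribs [[ 0.552  -0.0863  0.0055]
 [ 0.5664 -0.1768  0.0055]] [ 0.5592 -0.1315  0.0055]
asi 2456 0.05351886623137364 ((588.5492553710938, -46.28244400024414), (94.03565979003906, 66.23595428466797), 84.35335540771484)
gauge 3132 0.4235788010172234 ((623.3145751953125, -199.0325927734375), (73.13298797607422, 46.709197998046875), 75.75768280029297)
```

send_rows(motion=[[50, 0.091, 0.141, -0.243, 0, 0.01, 0], [50, 0.091, 0.141, -0.243, 0, 0.01, 0], [50, 0.091, 0.141, -0.243, 0, 0.01, 0], [50, 0.091, 0.141, -0.243, 0, 0.01, 0], [50, 0.091, 0.141, -0.243, 0, 0.01, 0], [50, 0.091, 0.141, -0.243, 0, 0.01, 0], [50, 0.091, 0.141, -0.243, 0, 0.01, 0], [50, 0.091, 0.141, -0.243, 0, 0.01, 0], [50, 0.091, 0.141, -0.243, 0, 0.01, 0], [50, 0.091, 0.141, -0.243, 0, 0.01, 0]])

```text
clock: 2.2
position: [0.4615, 0.0839, 0.1394]
ee_rot: [-0.022, -0.707, 0.707, 0.022]
ft_force: [0.0, 0.0, -0.4]
grip_width: 0.498
```

```bash
python3 -c "
from h import *
c=snap('wrist','w2')"; python3 go.py .4622 .0932 .14 -93
```

```text
t 2.25 pos [0.4619 0.0834 0.1397] jaw -93.7 tilt 0.05 grip 0.498 F [-0.  -0.3  0.4]
shift [ 0.0004 -0.0004 -0.0098] turn [-0.0005 -0.0121 -0.0007] rows>= 0.2
```

View pics/w2.png

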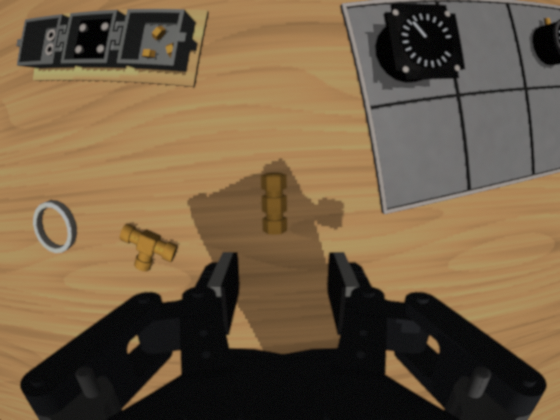

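```bash
cat >> h.py <<'E'
def wrects(c,box,z,hsvlo,hsvhi,minpx=60):
    "colour blobs of the wrist picture, inside a pixel box u0,u1,v0,v1, on plane z"
    hsv=cv2.cvtColor(c["pixels"],cv2.COLOR_RGB2HSV); m=cv2.inRange(hsv,hsvlo,hsvhi); k=np.zeros_like(m); u0,u1,v0,v1=box; k[v0:v1,u0:u1]=1; m=m*k
    n,l,s,ce=cv2.connectedComponentsWithStats(m)
    for i in range(1,n):
        if s[i,4]<minpx: continue
        v,u=np.nonzero(l==i); P=wplane(c,np.stack([u,v],-1),z)[:,:2]; r=cv2.minAreaRect((P*1000).astype(np.float32))
        print("px",ce[i].round(0),s[i,4],"rect",np.round(r[0],1),np.round(r[1],1),round(r[2],1),"mean",(P.mean(0)*1000).round(1))
E
python3 - <<'E'
from h import *
c=load("w2.npz"); hsv=cv2.cvtColor(c["pixels"],cv2.COLOR_RGB2HSV)
for p in [(274,185),(274,203),(145,245),(128,235),(300,203),(150,300),(230,150),(40,212)]: print(p,hsv[p[1],p[0]])
for z in (.0095,.019): wrects(c,(100,320,150,290),z,(15,170,30),(28,255,255))
W=wcloud(c); print(W[203,274],W[300,120],W[150,240])
P=wplane(c,[(345,6),(384,211)],.008); print(P)
E
```

```text
(274, 185) [ 18 175 118]
(274, 203) [ 18 177 118]
(145, 245) [ 18 174 171]
(128, 235) [ 18 176 154]
(300, 203) [ 16 129 119]
(150, 300) [90 85  9]
(230, 150) [ 17 122 175]
(40, 212) [23 27 76]
px [274. 203.] 1217 rect [459.9  91.2] [19.7 52.8] 86.6 mean [460.9  90.9]
px [147. 246.] 1101 rect [421.9 219.7] [57.1 42.3] 60.4 mean [426.6 216. ]
px [274. 203.] 1217 rect [462.2  90.7] [19. 51.] 86.6 mean [463.3  90.5]
px [147. 246.] 1101 rect [425.6 214.9] [55.1 40.9] 60.4 mean [430.1 211.3]
[0.46343199 0.09034297 0.01986769] [0.36028087 0.26934291 0.00079928] [ 5.07877348e-01  1.17653271e-01 -3.90843622e-04]
[[ 0.63081291  0.01956264  0.008     ]
 [ 0.44723129 -0.00771706  0.008     ]]
```

```bash
python3 go.py .461 .0915 .003 -93.5
```

```text
t 2.25 pos [0.4619 0.0834 0.1397] jaw -93.7 tilt 0.05 grip 0.498 F [-0.  -0.3  0.4]
shift [ 0.0016  0.1366 -0.0081] turn [-0.0005 -0.0033 -0.0007] rows>= 3.3
```

send_rows(motion=[[50, 0.0015, 0.06, -0.008, 0, 0, 0], [50, 0.0015, 0.1, -0.008, 0, 0, 0], [50, 0.0015, 0.125, -0.008, 0, 0, 0], [50, 0.0015, 0.1365, -0.008, 0, 0, 0], [50, 0.0015, 0.1365, -0.008, 0, 0, 0], [50, 0.0015, 0.1365, -0.008, 0, 0, 0]])

```text
clock: 2.75
position: [0.4611, 0.0921, 0.0033]
ee_rot: [-0.023, -0.707, 0.707, 0.023]
ft_force: [0.6, -0.1, 0.3]
grip_width: 0.499
```

```bash
python3 go.py .461 .0915 .003 -93.5;  python3 -c "
from h import *
c=snap('side','s1'); cv2.imwrite('pics/s1z.png',cv2.resize(c['pixels'][230:330,260:400,::-1],None,fx=5,fy=5,interpolation=cv2.INTER_CUBIC))"
```

```text
t 2.75 pos [0.4611 0.0921 0.0033] jaw -93.7 tilt 0.01 grip 0.499 F [ 0.6 -0.1  0.3]
shift [0.0001 0.0003 0.0007] turn [-0.0002 -0.0031  0.0001] rows>= 0.0
```

View pics/s1z.png

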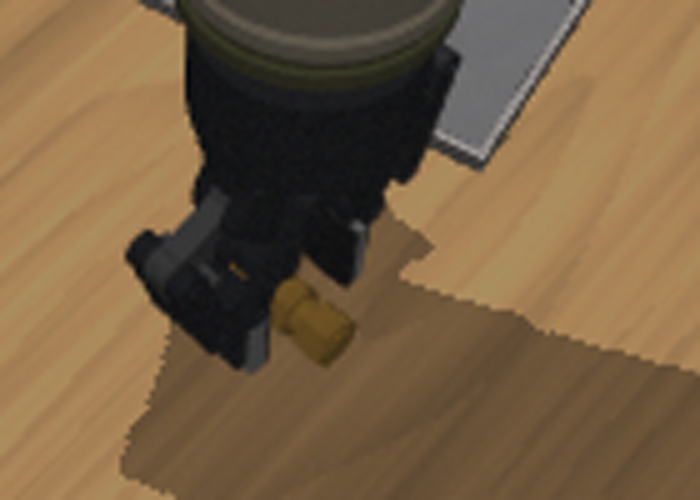

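The side view shows the union lying between the two open pads. I close.

send_rows(motion=[[0, 0, 0, 0, 0, 0, 0], [0, 0, 0, 0, 0, 0, 0], [0, 0, 0, 0, 0, 0, 0], [0, 0, 0, 0, 0, 0, 0], [0, 0, 0, 0, 0, 0, 0], [0, 0, 0, 0, 0, 0, 0], [0, 0, 0, 0, 0, 0, 0], [0, 0, 0, 0, 0, 0, 0]], squeeze=60)

```text
clock: 3.47
position: [0.4614, 0.0929, 0.0043]
ee_rot: [-0.023, -0.707, 0.707, 0.021]
ft_force: [-1.9, -1.6, 9.3]
grip_width: 0.212
```

```bash
python3 go.py .461 .0915 .10 -93.5 .5015 -.0478 .09 -93.5
```

```text
t 3.47 pos [0.4614 0.0929 0.0043] jaw -93.6 tilt 0.15 grip 0.212 F [-1.9 -1.6  9.3]
shift [ 0.0001 -0.0957  0.0014] turn [-0.0006 -0.0017 -0.0026] rows>= 2.3
t 3.47 pos [0.4614 0.0929 0.0043] jaw -93.6 tilt 0.15 grip 0.212 F [-1.9 -1.6  9.3]
shift [-0.049  -0.0855  0.1379] turn [-0.0006 -0.0017 -0.0026] rows>= 4.1
```

send_rows(motion=[[0, 0, -0.03, 0, 0, 0, 0], [0, 0, -0.07, 0, 0, 0, 0], [0, -0.01, -0.09, 0.03, 0, 0, 0], [0, -0.025, -0.09, 0.07, 0, 0, 0], [0, -0.038, -0.09, 0.105, 0, 0, 0], [0, -0.049, -0.09, 0.138, 0, 0, 0], [0, -0.049, -0.09, 0.138, 0, 0, 0], [0, -0.049, -0.09, 0.138, 0, 0, 0]])

```text
clock: 4.13
position: [0.5008, -0.0498, 0.0932]
ee_rot: [-0.024, -0.707, 0.707, 0.023]
ft_force: [-0.4, 1.2, -1.3]
grip_width: 0.215
```

```bash
python3 go.py .5015 -.0478 .0085 -93.5;  python3 -c "
from h import *
c=snap('wrist','w3')"
```

```text
t 4.13 pos [ 0.5008 -0.0498  0.0932] jaw -93.8 tilt 0.04 grip 0.215 F [-0.4  1.2 -1.3]
shift [-0.0005  0.0847 -0.0021] turn [-0.0004 -0.0056 -0.0006] rows>= 2.0
```

View pics/w3.png

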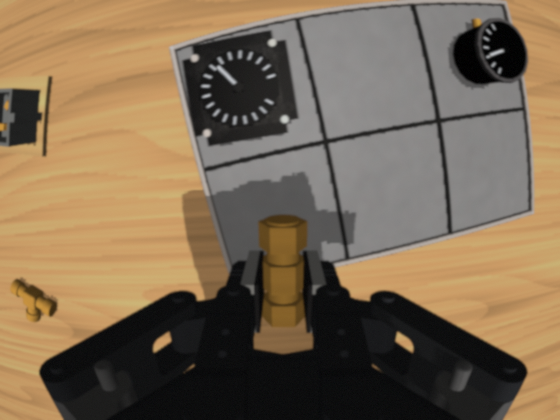

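```bash
python3 -c "
from h import *
c=load('w3.npz'); im=c['pixels'][205:335,235:335,::-1]; im=np.clip(im.astype(float)*1.6,0,255).astype(np.uint8)
cv2.imwrite('pics/w3z.png',cv2.resize(im,None,fx=4.5,fy=4.5,interpolation=cv2.INTER_CUBIC))
p=[(w['u'],) for w in []]
for z in (.10,.106,.112): 
  P=wplane(c,[(258,232),(308,232)],z); print(z,np.linalg.norm(P[0]-P[1]))
"
```

```text
0.1 0.022184166452535854
0.106 0.021206546990216683
0.112 0.020228927527897515
```

View pics/w3z.png

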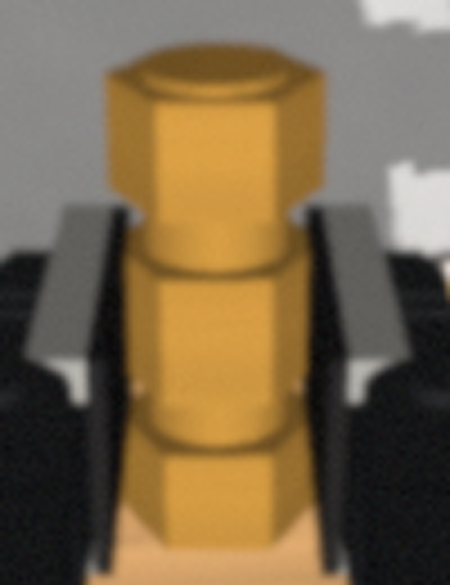

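send_rows(motion=[[0, 0, 0.04, -0.001, 0, 0, 0], [0, 0, 0.07, -0.001, 0, 0, 0], [0, 0, 0.082, -0.001, 0, 0, 0], [0, 0, 0.0855, -0.001, 0, 0, 0], [0, 0, 0.0855, -0.001, 0, 0, 0], [30, 0, 0.0855, -0.001, 0, 0, 0], [45, 0, 0.0855, -0.001, 0, 0, 0], [45, 0, 0.0855, -0.001, 0, 0, 0], [45, 0, 0.0855, -0.001, 0, 0, 0]])

```text
clock: 4.93
position: [0.501, -0.0464, 0.0078]
ee_rot: [-0.022, -0.707, 0.707, 0.022]
ft_force: [0.5, -0.5, -0.4]
grip_width: 0.447
```

```bash
python3 go.py .5015 -.0478 .10 -93.5 .425 .2 .16 -27; python3 -c "
from h import *
W=cloud(c:=load('side0.npz'))
" 
```

```text
t 4.93 pos [ 0.501  -0.0464  0.0078] jaw -93.5 tilt 0.06 grip 0.447 F [ 0.5 -0.5 -0.4]
shift [-0.0007 -0.0922  0.0014] turn [-0.0001 -0.0008 -0.001 ] rows>= 2.2
t 4.93 pos [ 0.501  -0.0464  0.0078] jaw -93.5 tilt 0.06 grip 0.447 F [ 0.5 -0.5 -0.4]
shift [ 0.091  -0.1524 -0.2412] turn [-7.0000e-04 -1.1615e+00 -8.0000e-04] rows>= 9.3
```

send_rows(motion=[[50, 0, -0.03, 0, 0, 0, 0], [60, 0, -0.07, 0, 0, 0, 0], [65, 0.01, -0.11, -0.03, 0, -0.125, 0], [65, 0.09, -0.15, -0.24, 0, -1.16, 0], [65, 0.09, -0.15, -0.24, 0, -1.16, 0], [65, 0.09, -0.15, -0.24, 0, -1.16, 0], [65, 0.09, -0.15, -0.24, 0, -1.16, 0], [65, 0.09, -0.15, -0.24, 0, -1.16, 0], [65, 0.09, -0.15, -0.24, 0, -1.16, 0], [65, 0.09, -0.15, -0.24, 0, -1.16, 0]])

```text
clock: 5.77
position: [0.4239, 0.205, 0.1591]
ee_rot: [-0.323, 0.629, -0.628, 0.325]
ft_force: [-0.2, 0.0, -0.0]
grip_width: 0.654
```

```bash
python3 go.py .425 .2 .16 -27
```

```text
t 5.77 pos [0.4239 0.205  0.1591] jaw -35.5 tilt 0.2 grip 0.654 F [-0.2  0.  -0. ]
shift [ 0.0034 -0.0009  0.0038] turn [-0.0011 -0.1475 -0.0034] rows>= 1.2
```

send_rows(motion=[[65, 0.003, 0, 0.004, 0, -0.1475, 0], [65, 0.003, 0, 0.004, 0, -0.1475, 0], [65, 0.003, 0, 0.004, 0, -0.1475, 0], [65, 0.003, 0, 0.004, 0, -0.1475, 0]])

```text
clock: 6.1
position: [0.4272, 0.1936, 0.1572]
ee_rot: [0.364, -0.606, 0.606, -0.364]
ft_force: [1.3, 0.1, 0.0]
grip_width: 0.652
```

```bash
python3 -c "
from h import *
c=snap('wrist','w4'); wrects(c,(0,560,0,300),.009,(15,165,30),(28,255,255))
wrects(c,(0,560,0,300),.006,(0,0,90),(180,50,255))"; python3 go.py .425 .2 .16 -27
```

```text
px [271. 176.] 1356 rect [421.2 217.6] [56.6 36.4] 63.9 mean [426.4 215.9]
px [434.  12.] 338 rect [644.4 289.5] [27.3 21.6] 74.7 mean [644.4 290.1]
px [235.  54.] 1130 rect [450.8 332.3] [57.5 57.8] 17.1 mean [450.9 331.4]
px [466.  90.] 113 rect [639.9 205. ] [13.5 49.8] 80.7 mean [639.4 206.2]
px [461. 123.] 542 rect [622.  177.3] [48.6 28.7] 77.0 mean [618.2 178.5]
px [482. 155.] 61 rect [634.  137.5] [ 7.6 30.8] 84.0 mean [630.  138.6]
px [490. 272.] 966 rect [592.5 -20.2] [95.1 70.8] 8.9 mean [6.017e+02 4.000e-01]
t 6.15 pos [0.4272 0.1936 0.1572] jaw -28.1 tilt 0.01 grip 0.65 F [ 0.2  1.  -0. ]
shift [-0.0046 -0.0028 -0.0049] turn [-0.     -0.0184  0.0001] rows>= 0.2
```

View pics/w4.png

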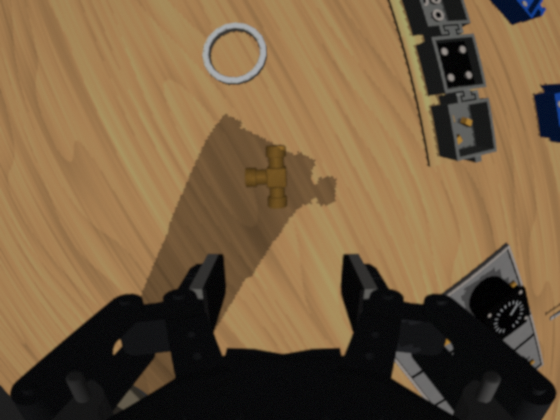

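```bash
python3 go.py .422 .218 .004 -26
```

```text
t 6.15 pos [0.4272 0.1936 0.1572] jaw -28.1 tilt 0.01 grip 0.65 F [ 0.2  1.  -0. ]
shift [-0.0191  0.1532 -0.016 ] turn [-0.     -0.0359  0.0001] rows>= 3.7
```

send_rows(motion=[[65, -0.015, 0.03, -0.01, 0, -0.036, 0], [65, -0.019, 0.065, -0.016, 0, -0.036, 0], [65, -0.019, 0.1, -0.016, 0, -0.036, 0], [65, -0.019, 0.13, -0.016, 0, -0.036, 0], [65, -0.019, 0.148, -0.016, 0, -0.036, 0], [65, -0.019, 0.153, -0.016, 0, -0.036, 0], [65, -0.019, 0.153, -0.016, 0, -0.036, 0], [65, -0.019, 0.153, -0.016, 0, -0.036, 0]])

```text
clock: 6.82
position: [0.4224, 0.2185, 0.0051]
ee_rot: [-0.375, 0.599, -0.599, 0.376]
ft_force: [0.5, 0.8, 0.3]
grip_width: 0.65
```

```bash
python3 go.py .422 .218 .004 -26;  python3 -c "
from h import *
c=snap('side','s2'); cv2.imwrite('pics/s2z.png',cv2.resize(c['pixels'][290:400,220:360,::-1],None,fx=5,fy=5,interpolation=cv2.INTER_CUBIC))"
```

```text
t 6.82 pos [0.4224 0.2185 0.0051] jaw -25.8 tilt 0.05 grip 0.65 F [0.5 0.8 0.3]
shift [ 0.0006  0.0011 -0.0001] turn [-0.0004  0.0031 -0.0007] rows>= 0.0
```

View pics/s2z.png

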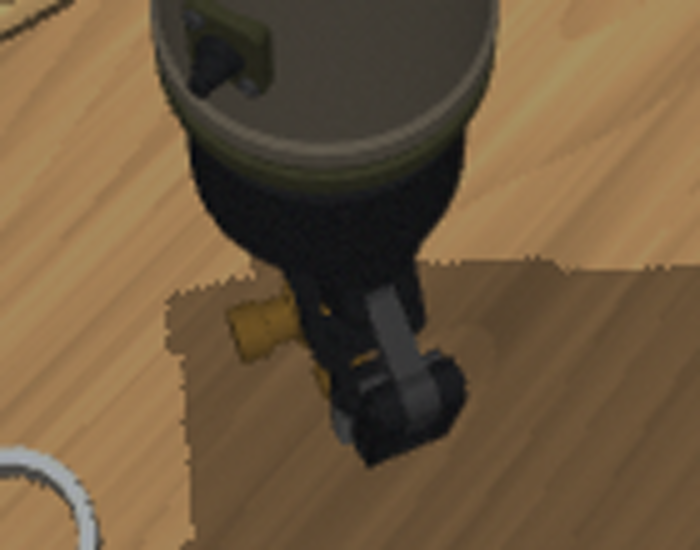

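The near pad stands outside the tee's branch end; I close.

send_rows(motion=[[0, 0, 0, 0, 0, 0, 0], [0, 0, 0, 0, 0, 0, 0], [0, 0, 0, 0, 0, 0, 0], [0, 0, 0, 0, 0, 0, 0], [0, 0, 0, 0, 0, 0, 0], [0, 0, 0, 0, 0, 0, 0], [0, 0, 0, 0, 0, 0, 0]])

```text
clock: 7.45
position: [0.423, 0.2184, 0.0058]
ee_rot: [0.375, -0.599, 0.599, -0.377]
ft_force: [-2.1, -1.1, 10.6]
grip_width: 0.416
```

```bash
python3 go.py .422 .218 .13 -26 .5297 -.2256 .13 -26
```

```text
t 7.45 pos [0.423  0.2184 0.0058] jaw -25.8 tilt 0.15 grip 0.416 F [-2.1 -1.1 10.6]
shift [ 0.0006 -0.1242 -0.0004] turn [-0.0023  0.0038 -0.0013] rows>= 3.0
t 7.45 pos [0.423  0.2184 0.0058] jaw -25.8 tilt 0.15 grip 0.416 F [-2.1 -1.1 10.6]
shift [ 0.3532 -0.124   0.2895] turn [-0.0023  0.0038 -0.0013] rows>= 11.3
```

send_rows(motion=[[0, 0, -0.035, 0, 0, 0, 0], [0, 0, -0.07, 0, 0, 0, 0], [0, 0.03, -0.1, 0.02, 0, 0, 0], [0, 0.06, -0.12, 0.045, 0, 0, 0], [0, 0.353, -0.12, 0.29, 0, 0, 0], [0, 0.353, -0.12, 0.29, 0, 0, 0], [0, 0.353, -0.12, 0.29, 0, 0, 0], [0, 0.353, -0.12, 0.29, 0, 0, 0], [0, 0.353, -0.12, 0.29, 0, 0, 0], [0, 0.353, -0.12, 0.29, 0, 0, 0]])

```text
clock: 8.28
position: [0.4962, -0.0941, 0.124]
ee_rot: [0.376, -0.598, 0.6, -0.376]
ft_force: [1.1, 0.3, -1.2]
grip_width: 0.41
```

```bash
python3 go.py .5297 -.2256 .13 -26
```

```text
t 8.28 pos [ 0.4962 -0.0941  0.124 ] jaw -25.8 tilt 0.12 grip 0.41 F [ 1.1  0.3 -1.2]
shift [ 0.1039 -0.0058  0.0874] turn [-0.002   0.0038  0.0003] rows>= 3.3
```

send_rows(motion=[[0, 0.097, 0, 0.081, 0, 0, 0], [0, 0.097, 0, 0.081, 0, 0, 0], [0, 0.097, 0, 0.081, 0, 0, 0], [0, 0.097, 0, 0.081, 0, 0, 0], [0, 0.097, 0, 0.081, 0, 0, 0], [0, 0.097, 0, 0.081, 0, 0, 0]])

```text
clock: 8.78
position: [0.5267, -0.2138, 0.1234]
ee_rot: [-0.376, 0.599, -0.599, 0.376]
ft_force: [0.4, 1.0, -0.8]
grip_width: 0.413
```

```bash
python3 go.py .5297 -.2256 .009 -26;  python3 -c "
from h import *
c=snap('wrist','w5')"
```

```text
t 8.78 pos [ 0.5267 -0.2138  0.1234] jaw -25.8 tilt 0.04 grip 0.413 F [ 0.4  1.  -0.8]
shift [0.0094 0.1144 0.0078] turn [-0.0003  0.0039 -0.0006] rows>= 2.8
```

View pics/w5.png

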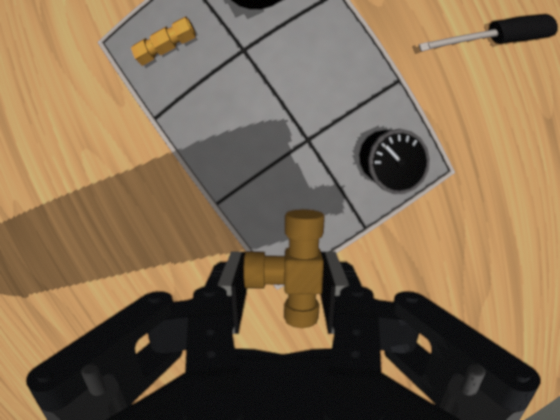

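send_rows(motion=[[0, 0.009, 0.03, 0.008, 0, 0, 0], [0, 0.009, 0.065, 0.008, 0, 0, 0], [0, 0.009, 0.095, 0.008, 0, 0, 0], [0, 0.009, 0.11, 0.008, 0, 0, 0], [0, 0.009, 0.1145, 0.008, 0, 0, 0], [0, 0.009, 0.1145, 0.008, 0, 0, 0], [50, 0.009, 0.1145, 0.008, 0, 0, 0], [60, 0.009, 0.1145, 0.008, 0, 0, 0], [60, 0.009, 0.1145, 0.008, 0, 0, 0], [60, 0.009, 0.1145, 0.008, 0, 0, 0]])

```text
clock: 9.67
position: [0.5303, -0.2256, 0.0089]
ee_rot: [0.376, -0.599, 0.599, -0.376]
ft_force: [0.6, 0.8, -0.1]
grip_width: 0.6
```

```bash
python3 go.py .5297 -.2256 .15 -26 .6 .2 .2 -13;  python3 -c "
from h import *
c=load('w5.npz'); wrects(c,(100,230,0,100),.0125,(15,150,30),(28,255,255))
T=lambda p:(np.array([[np.cos(.157),np.sin(.157)],[-np.sin(.157),np.cos(.157)]])@(np.array(p)-[.561,-.1295])).round(4)
print(T([.501,-.0464]),T([.5297,-.2256]))
J=wplane(c,[(102,42),(449,171)],.008);print(J)
J=wplane(c,[(245,51),(307,141)],.0055);print(J,J.mean(0))
"
```

```text
t 9.67 pos [ 0.5303 -0.2256  0.0089] jaw -25.7 tilt 0.05 grip 0.6 F [ 0.6  0.8 -0.1]
shift [ 0.0003 -0.1411 -0.0004] turn [-0.0009  0.0048 -0.    ] rows>= 3.4
t 9.67 pos [ 0.5303 -0.2256  0.0089] jaw -25.7 tilt 0.05 grip 0.6 F [ 0.6  0.8 -0.1]
shift [-0.4136 -0.1912 -0.1217] turn [-8.000e-04 -2.221e-01  1.000e-04] rows>= 11.3
px [163.  41.] 1269 rect [498.8 -45.6] [20.  53.5] 87.1 mean [499.5 -45.5]
[-0.0463  0.0915] [-0.0459 -0.09  ]
[[ 0.44838889 -0.01053221  0.008     ]
 [ 0.67144097 -0.24750349  0.008     ]]
[[ 0.55411563 -0.08624162  0.0055    ]
 [ 0.5666259  -0.17399744  0.0055    ]] [ 0.56037076 -0.13011953  0.0055    ]
```

send_rows(motion=[[70, 0, -0.03, 0, 0, 0, 0], [70, 0, -0.07, 0, 0, 0, 0], [70, -0.01, -0.11, 0, 0, 0, 0], [70, -0.04, -0.14, -0.01, 0, -0.1, 0], [70, -0.425, -0.165, -0.105, 0, -0.222, 0], [70, -0.425, -0.165, -0.105, 0, -0.222, 0], [70, -0.425, -0.165, -0.105, 0, -0.222, 0], [70, -0.425, -0.165, -0.105, 0, -0.222, 0], [70, -0.425, -0.165, -0.105, 0, -0.222, 0], [70, -0.425, -0.165, -0.105, 0, -0.222, 0]])

```text
clock: 10.5
position: [0.5896, 0.0592, 0.1642]
ee_rot: [0.44, -0.553, 0.554, -0.44]
ft_force: [0.3, -0.1, 0.2]
grip_width: 0.701
```

```bash
python3 go.py .62 .205 .17 -13
```

```text
t 10.5 pos [0.5896 0.0592 0.1642] jaw -13.1 tilt 0.05 grip 0.701 F [ 0.3 -0.1  0.2]
shift [-0.1489 -0.0058 -0.0033] turn [-0.0009 -0.001   0.0002] rows>= 3.6
```

send_rows(motion=[[85, -0.14, -0.005, -0.003, 0, 0, 0], [85, -0.14, -0.005, -0.003, 0, 0, 0], [85, -0.14, -0.005, -0.003, 0, 0, 0], [85, -0.14, -0.005, -0.003, 0, 0, 0], [85, -0.14, -0.005, -0.003, 0, 0, 0], [85, -0.14, -0.005, -0.003, 0, 0, 0], [85, -0.14, -0.005, -0.003, 0, 0, 0]])

```text
clock: 11.08
position: [0.6183, 0.193, 0.1684]
ee_rot: [0.44, -0.554, 0.554, -0.439]
ft_force: [0.1, 0.6, -0.5]
grip_width: 0.851
```

```bash
python3 -c "
from h import *
c=snap('wrist','w6'); cv2.imwrite('pics/w6z.png',cv2.resize(c['pixels'][60:260,150:400,::-1],None,fx=3,fy=3,interpolation=cv2.INTER_CUBIC))"; python3 go.py .6247 .2365 .05 -13
```

```text
t 11.13 pos [0.6185 0.1924 0.1685] jaw -13.2 tilt 0.07 grip 0.848 F [0.8 0.1 1. ]
shift [-0.0445  0.1185 -0.004 ] turn [-0.0004 -0.0027  0.0011] rows>= 3.0
```

View pics/w6.png

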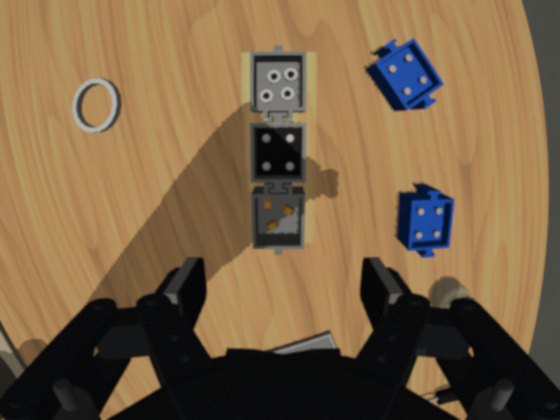

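View pics/w6z.png

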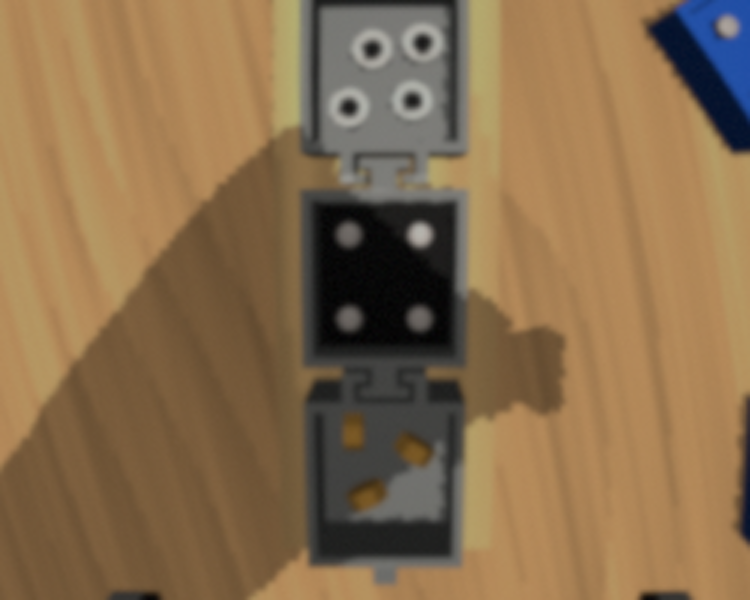

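```bash
python3 -c "
from h import *
c=load('w6.npz'); p=np.array([(305,193),(467,193),(465,366),(304,366)])/3+[150,60]
P=wplane(c,p,.042); print(P.round(4),P.mean(0).round(4)); d=P[[1,2,3,0]]-P; print(np.linalg.norm(d,axis=1).round(4),np.degrees(np.arctan2(d[:,1],d[:,0])).round(1))
W=wcloud(c); 
for q in [(277,126),(300,130),(277,180)]: print(W[q[1],q[0]])
"; python3 go.py .624 .237 .026 -13.2
```

```text
[[0.6076 0.2639 0.042 ]
 [0.6507 0.2538 0.042 ]
 [0.6398 0.2067 0.042 ]
 [0.5958 0.2169 0.042 ]] [0.6235 0.2353 0.042 ]
[0.0443 0.0484 0.0452 0.0484] [ -13.1 -103.1  167.    75.8]
[0.62691671 0.25753063 0.01081964]
[0.64648366 0.24933816 0.01337011]
[0.61731214 0.21385217 0.04324767]
t 11.13 pos [0.6185 0.1924 0.1685] jaw -13.2 tilt 0.07 grip 0.848 F [0.8 0.1 1. ]
shift [-0.0448  0.1425 -0.0048] turn [-0.0004  0.0008  0.0011] rows>= 3.6
```

send_rows(motion=[[85, -0.04, 0.01, -0.005, 0, 0, 0], [85, -0.044, 0.045, -0.005, 0, 0, 0], [85, -0.044, 0.08, -0.005, 0, 0, 0], [85, -0.044, 0.115, -0.005, 0, 0, 0], [85, -0.044, 0.138, -0.005, 0, 0, 0], [85, -0.044, 0.148, -0.005, 0, 0, 0], [85, -0.044, 0.148, -0.005, 0, 0, 0], [85, -0.044, 0.148, -0.005, 0, 0, 0]])

```text
clock: 11.8
position: [0.6239, 0.2376, 0.0217]
ee_rot: [0.439, -0.554, 0.554, -0.44]
ft_force: [0.2, -0.0, 0.9]
grip_width: 0.849
```

```bash
python3 go.py .624 .236 .02 -13.2;  python3 -c "
from h import *
c=snap('side','s3'); cv2.imwrite('pics/s3z.png',cv2.resize(c['pixels'][210:340,130:270,::-1],None,fx=4,fy=4,interpolation=cv2.INTER_CUBIC))"
```

```text
t 11.8 pos [0.6239 0.2376 0.0217] jaw -13.1 tilt 0.05 grip 0.849 F [ 0.2 -0.   0.9]
shift [0.0016 0.0017 0.0004] turn [-0.0008  0.0016 -0.0003] rows>= 0.1
```

View pics/s3z.png

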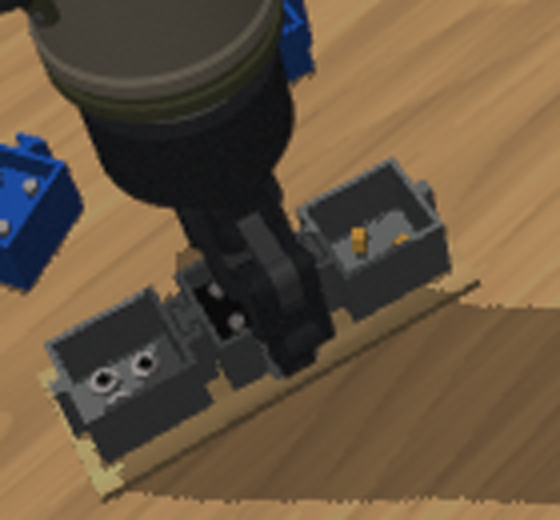

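send_rows(motion=[[0, 0.0015, 0, 0, 0, 0, 0], [0, 0.0015, 0, 0, 0, 0, 0], [0, 0.0015, 0, 0, 0, 0, 0], [0, 0.0015, 0, 0, 0, 0, 0], [0, 0.0015, 0, 0, 0, 0, 0], [0, 0.0015, 0, 0, 0, 0, 0], [0, 0.0015, 0, 0, 0, 0, 0]], squeeze=60)

```text
clock: 12.43
position: [0.624, 0.237, 0.0226]
ee_rot: [0.439, -0.553, 0.554, -0.441]
ft_force: [-0.9, -1.5, 7.7]
grip_width: 0.521
```

```bash
python3 go.py .624 .236 .02 -13.2
```

```text
t 12.43 pos [0.624  0.237  0.0226] jaw -13.1 tilt 0.16 grip 0.521 F [-0.9 -1.5  7.7]
shift [0.001  0.0026 0.0002] turn [-0.0026  0.0025 -0.001 ] rows>= 0.1
```

send_rows(motion=[[0, 0, -0.005, 0, 0, 0, 0], [0, 0, -0.012, 0, 0, 0, 0], [0, 0, -0.02, 0, 0, 0, 0], [0, 0, -0.03, 0, 0, 0, 0], [0, 0, -0.04, 0, 0, 0, 0], [0, 0, -0.05, 0, 0, 0, 0], [0, 0, -0.06, 0, 0, 0, 0], [0, 0, -0.06, 0, 0, 0, 0]])

```text
clock: 13.1
position: [0.624, 0.2376, 0.0836]
ee_rot: [0.439, -0.553, 0.554, -0.441]
ft_force: [0.7, 0.9, -1.1]
grip_width: 0.52
```

```bash
python3 go.py .624 .236 .08 -13.2;  python3 -c "
from h import *
c=snap('side','s4'); cv2.imwrite('pics/s4z.png',cv2.resize(c['pixels'][190:340,120:280,::-1],None,fx=4,fy=4,interpolation=cv2.INTER_CUBIC))
W=cloud(c);t=(W[...,0]>.55)&(W[...,0]<.7)&(W[...,1]>.13)&(W[...,1]<.35)&(W[...,2]>.036)&(W[...,2]<.046)
print(W[t].min(0),W[t].max(0))
W=cloud(load('side0.npz'));t=(W[...,0]>.55)&(W[...,0]<.7)&(W[...,1]>.13)&(W[...,1]<.35)&(W[...,2]>.036)&(W[...,2]<.046)
print(W[t].min(0),W[t].max(0))
"
```

```text
t 13.1 pos [0.624  0.2376 0.0836] jaw -13.0 tilt 0.2 grip 0.52 F [ 0.7  0.9 -1.1]
shift [0.0015 0.0036 0.0003] turn [-0.003   0.0028 -0.002 ] rows>= 0.1
[0.58237625 0.14959983 0.03600631] [0.66604505 0.32581247 0.04525766]
[0.58218818 0.14802566 0.03600233] [0.6650039  0.32598802 0.04524275]
```

View pics/s4z.png

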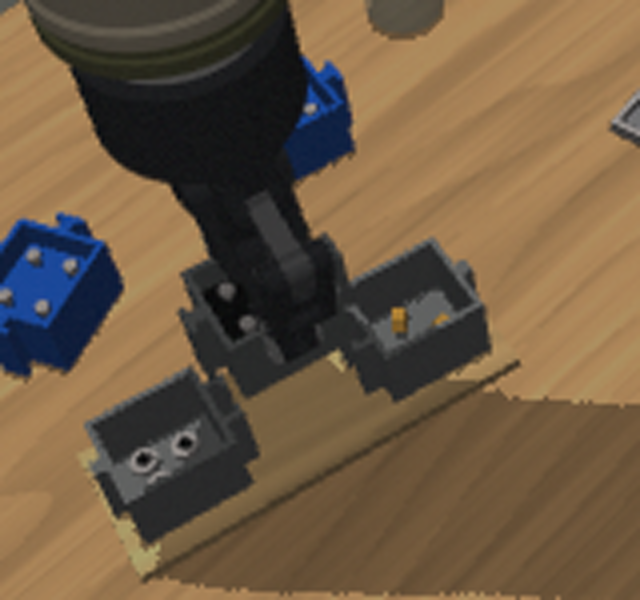

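```bash
python3 go.py .606 -.1228 .14 9
```

```text
t 13.15 pos [0.6236 0.2373 0.0822] jaw -13.0 tilt 0.14 grip 0.521 F [-0.4  0.6 -1.2]
shift [ 0.3547 -0.0581  0.0642] turn [-0.0023 -0.3846 -0.0008] rows>= 8.8
```

send_rows(motion=[[0, 0, -0.03, 0, 0, 0, 0], [0, 0.02, -0.055, 0.003, 0, -0.05, 0], [0, 0.05, -0.058, 0.01, 0, -0.1, 0], [0, 0.09, -0.058, 0.016, 0, -0.16, 0], [0, 0.13, -0.058, 0.024, 0, -0.22, 0], [0, 0.17, -0.058, 0.031, 0, -0.28, 0], [0, 0.21, -0.058, 0.038, 0, -0.34, 0], [0, 0.25, -0.058, 0.045, 0, -0.385, 0], [0, 0.285, -0.058, 0.052, 0, -0.385, 0], [0, 0.31, -0.058, 0.056, 0, -0.385, 0]])

```text
clock: 13.98
position: [0.6067, -0.0826, 0.1379]
ee_rot: [0.538, -0.46, 0.46, -0.536]
ft_force: [0.6, -0.2, -1.0]
grip_width: 0.523
```

```bash
python3 go.py .606 -.1228 .14 9
```

```text
t 13.98 pos [ 0.6067 -0.0826  0.1379] jaw 8.8 tilt 0.1 grip 0.523 F [ 0.6 -0.2 -1. ]
shift [ 0.0396 -0.002  -0.0069] turn [ 0.0012 -0.0032  0.0013] rows>= 1.0
```

send_rows(motion=[[0, 0.02, 0, -0.003, 0, 0, 0], [0, 0.036, 0, -0.006, 0, 0, 0], [0, 0.036, 0, -0.006, 0, 0, 0], [0, 0.036, 0, -0.006, 0, 0, 0], [0, 0.036, 0, -0.006, 0, 0, 0]])

```text
clock: 14.4
position: [0.6071, -0.113, 0.1383]
ee_rot: [-0.538, 0.459, -0.459, 0.538]
ft_force: [-0.5, 0.6, -0.7]
grip_width: 0.521
```

```bash
 python3 -c "
from h import *
c=snap('wrist','w7')";python3 go.py .606 -.1228 .02 9
```

```text
t 14.45 pos [ 0.6072 -0.1126  0.1385] jaw 9.1 tilt 0.04 grip 0.527 F [-1.1  0.2 -1. ]
shift [ 0.0099  0.1185 -0.0028] turn [ 0.0001  0.0023 -0.0007] rows>= 2.9
```

View pics/w7.png

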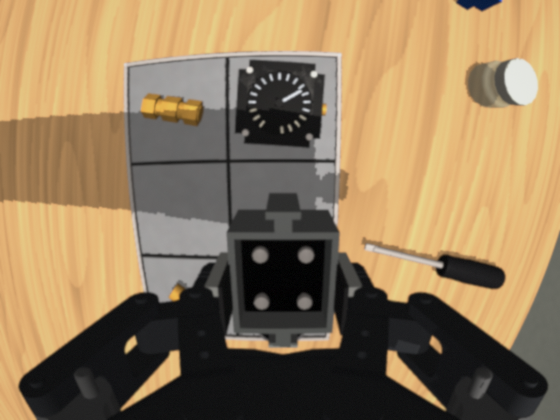

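send_rows(motion=[[0, 0.01, 0.02, -0.003, 0, 0, 0], [0, 0.01, 0.05, -0.003, 0, 0, 0], [0, 0.01, 0.08, -0.003, 0, 0, 0], [0, 0.01, 0.1, -0.003, 0, 0, 0], [0, 0.01, 0.112, -0.003, 0, 0, 0], [0, 0.01, 0.118, -0.003, 0, 0, 0], [0, 0.01, 0.118, -0.003, 0, 0, 0], [0, 0.01, 0.118, -0.003, 0, 0, 0]])

```text
clock: 15.12
position: [0.6067, -0.1238, 0.0216]
ee_rot: [-0.538, 0.458, -0.459, 0.538]
ft_force: [0.1, -0.1, -1.0]
grip_width: 0.524
```

```bash
python3 go.py .606 -.1228 .02 9; python3 -c "
from h import *
c=load('w7.npz'); P=wplane(c,[(238,68),(325,68),(313,147),(236,141),(280,103)],.053); print(P.round(4))
W=wcloud(c); print(W[103,290])
v,u=np.mgrid[50:155,225:335]; t=(abs(W[50:155,225:335,2]-.053)<.006); P=wplane(c,np.stack([u[t],v[t]],-1),.053)[:,:2]; print(t.sum(),cv2.minAreaRect((P*1000).astype(np.float32)))
c=snap('side','s5'); cv2.imwrite('pics/s5z.png',cv2.resize(c['pixels'][130:270,250:420,::-1],None,fx=4,fy=4,interpolation=cv2.INTER_CUBIC))
"
```

```text
t 15.12 pos [ 0.6067 -0.1238  0.0216] jaw 9.1 tilt 0.09 grip 0.524 F [ 0.1 -0.1 -1. ]
shift [-0.0011  0.0016 -0.0005] turn [-0.0015  0.0015  0.0003] rows>= 0.0
[[ 0.5582 -0.0118  0.053 ]
 [ 0.6178 -0.0023  0.053 ]
 [ 0.6188 -0.0592  0.053 ]
 [ 0.5647 -0.0634  0.053 ]
 [ 0.591  -0.0324  0.053 ]]
[ 0.59785647 -0.03136658  0.05371297]
6900 ((590.4135131835938, -32.18985366821289), (60.583221435546875, 60.45494842529297), 5.375047206878662)
```

View pics/s5z.png

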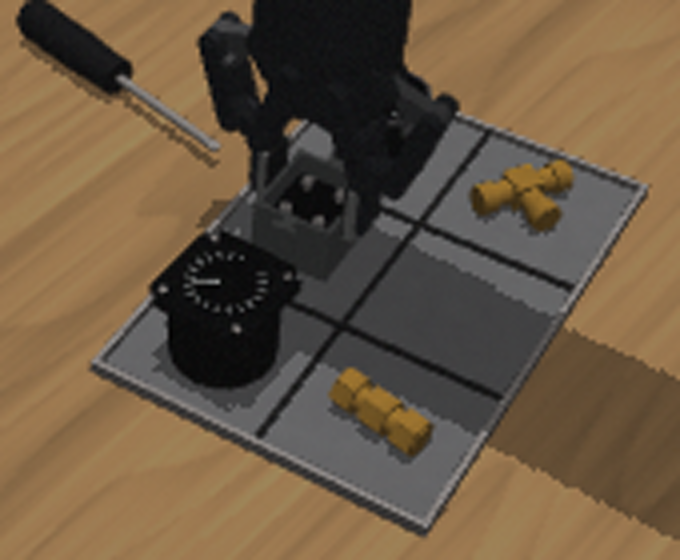

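send_rows(motion=[[0, -0.001, 0.0015, 0, 0, 0, 0], [0, -0.001, 0.0015, 0, 0, 0, 0], [55, -0.001, 0.0015, 0, 0, 0, 0], [70, -0.001, 0.0015, 0, 0, 0, 0], [75, -0.001, 0.0015, 0, 0, 0, 0], [75, -0.001, 0.0015, 0, 0, 0, 0], [75, -0.001, 0.0015, 0, 0, 0, 0]])

```text
clock: 15.75
position: [0.6057, -0.1237, 0.0192]
ee_rot: [0.538, -0.459, 0.459, -0.538]
ft_force: [0.1, -0.1, 0.4]
grip_width: 0.75
```

```bash
python3 go.py .606 -.1228 .15 9 .445 .3 .16 9
```

```text
t 15.75 pos [ 0.6057 -0.1237  0.0192] jaw 9.0 tilt 0.01 grip 0.75 F [ 0.1 -0.1  0.4]
shift [-0.0008 -0.1308  0.0004] turn [-0.0001  0.0003  0.0001] rows>= 3.1
t 15.75 pos [ 0.6057 -0.1237  0.0192] jaw 9.0 tilt 0.01 grip 0.75 F [ 0.1 -0.1  0.4]
shift [-0.4436 -0.1409 -0.0923] turn [-0.0001  0.0003  0.0001] rows>= 11.4
```

send_rows(motion=[[75, 0, -0.03, 0, 0, 0, 0], [75, 0, -0.07, 0, 0, 0, 0], [75, -0.01, -0.11, 0, 0, 0, 0], [80, -0.04, -0.14, -0.008, 0, 0, 0], [80, -0.445, -0.141, -0.092, 0, 0, 0], [85, -0.445, -0.141, -0.092, 0, 0, 0], [85, -0.445, -0.141, -0.092, 0, 0, 0], [85, -0.445, -0.141, -0.092, 0, 0, 0], [85, -0.445, -0.141, -0.092, 0, 0, 0], [85, -0.445, -0.141, -0.092, 0, 0, 0]])

```text
clock: 16.58
position: [0.5024, 0.1489, 0.1596]
ee_rot: [-0.538, 0.459, -0.46, 0.538]
ft_force: [1.3, 0.2, 0.6]
grip_width: 0.851
```

```bash
python3 go.py .445 .3 .16 9
```

```text
t 16.58 pos [0.5024 0.1489 0.1596] jaw 9.0 tilt 0.06 grip 0.851 F [1.3 0.2 0.6]
shift [-0.1582 -0.0005 -0.033 ] turn [-0.0008  0.0002  0.0007] rows>= 3.9
```

send_rows(motion=[[85, -0.15, 0, -0.03, 0, 0, 0], [85, -0.15, 0, -0.03, 0, 0, 0], [85, -0.15, 0, -0.03, 0, 0, 0], [85, -0.15, 0, -0.03, 0, 0, 0], [85, -0.15, 0, -0.03, 0, 0, 0], [85, -0.15, 0, -0.03, 0, 0, 0], [85, -0.15, 0, -0.03, 0, 0, 0]])

```text
clock: 17.17
position: [0.4505, 0.2903, 0.1592]
ee_rot: [0.538, -0.459, 0.459, -0.538]
ft_force: [0.4, 1.2, -0.6]
grip_width: 0.85
```

```bash
python3 -c "
from h import *
c=snap('wrist','w8')
for z in (.006,.012): wrects(c,(0,560,0,300),z,(0,0,60),(180,60,255),400)"; python3 go.py .451 .332 .006 9;
```

```text
px [292. 154.] 1172 rect [450.9 331.3] [57.6 57.1] 9.4 mean [451.8 331. ]
px [470. 229.] 961 rect [663.6 284.7] [71.1 51.8] 77.4 mean [655.3 288.4]
px [292. 154.] 1172 rect [450.7 331.8] [56.4 56. ] 9.4 mean [451.6 331.5]
px [470. 229.] 961 rect [659.1 286.2] [69.7 50.7] 77.4 mean [650.9 289.8]
t 17.22 pos [0.4509 0.2897 0.1591] jaw 8.9 tilt 0.04 grip 0.848 F [0.3 0.1 0.3]
shift [-0.0418  0.1531  0.0067] turn [ 0.     -0.0011  0.0007] rows>= 3.8
```

View pics/w8.png

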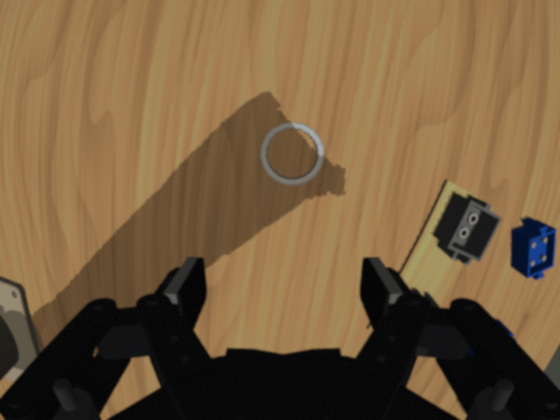

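```bash
python3 -c "
from h import *
for n,g in (('w3',.215),('w5',.413),('w7',.523),('w4',.65),('w8',.85)):
    c=load(n+'.npz'); c['pos']=np.zeros(3); c['rot']=np.array([0,0,0,1.]); W=wcloud(c)
    m=(abs(W[...,2])<.062)&(abs(W[...,2])>.002)&(abs(W[...,0])<.014)&(W[...,1]<.03)&(W[...,1]>-.06)&(c['range_z']>0)
    b=c['pixels'].max(-1)
    for s in (-1,1):
        t=m&(np.sign(W[...,2])==s); print(n,g,s,t.sum(),'max y',np.sort(W[t][:,1])[-8:].round(4)[::3],'inner z',np.percentile(abs(W[t][:,2]),[1,50,99]).round(4), W[t][:,0].min().round(3))
"

```

```text
w3 0.215 -1 5921 max y [-0.0021 -0.0014 -0.0004] inner z [0.0027 0.0196 0.0435] -0.014
w3 0.215 1 6148 max y [-0.0025 -0.0016 -0.0006] inner z [0.0025 0.0202 0.0449] -0.014
w5 0.413 -1 6479 max y [-0.0003  0.0004  0.0006] inner z [0.0032 0.0266 0.0509] -0.013
w5 0.413 1 6972 max y [-0.0018  0.0003  0.002 ] inner z [0.0026 0.0231 0.0497] -0.014
w7 0.523 -1 7721 max y [0.0003 0.0005 0.0008] inner z [0.0028 0.0261 0.0548] -0.014
w7 0.523 1 7484 max y [0.0001 0.0002 0.0009] inner z [0.0027 0.0248 0.053 ] -0.014
w4 0.65 -1 4610 max y [-0.0053 -0.0046 -0.004 ] inner z [0.0277 0.037  0.0595] -0.013
w4 0.65 1 4647 max y [-0.0049 -0.0049 -0.0044] inner z [0.0268 0.0361 0.0582] -0.014
w8 0.85 -1 3168 max y [-0.0091 -0.009  -0.0086] inner z [0.0367 0.0395 0.0603] -0.014
w8 0.85 1 3211 max y [-0.0091 -0.0089 -0.0087] inner z [0.0348 0.0377 0.0599] -0.014
```

send_rows(motion=[[85, -0.035, 0.01, 0.006, 0, 0, 0], [85, -0.042, 0.04, 0.0065, 0, 0, 0], [85, -0.042, 0.08, 0.0065, 0, 0, 0], [85, -0.042, 0.115, 0.0065, 0, 0, 0], [85, -0.042, 0.14, 0.0065, 0, 0, 0], [85, -0.042, 0.155, 0.0065, 0, 0, 0], [85, -0.042, 0.16, 0.0065, 0, 0, 0], [85, -0.042, 0.16, 0.0065, 0, 0, 0], [85, -0.042, 0.16, 0.0065, 0, 0, 0]])

```text
clock: 17.97
position: [0.4511, 0.3336, 0.0006]
ee_rot: [-0.537, 0.459, -0.46, 0.538]
ft_force: [-0.1, 1.5, 0.7]
grip_width: 0.853
```

```bash
python3 go.py .451 .332 -.001 9;  python3 -c "
from h import *
c=snap('side','s6'); cv2.imwrite('pics/s6z.png',cv2.resize(c['pixels'][320:420,150:300,::-1],None,fx=5,fy=5,interpolation=cv2.INTER_CUBIC))"
```

```text
t 17.97 pos [0.4511 0.3336 0.0006] jaw 9.0 tilt 0.1 grip 0.853 F [-0.1  1.5  0.7]
shift [ 0.0016  0.0016 -0.0003] turn [-0.0016 -0.0003 -0.0007] rows>= 0.1
```

View pics/s6z.png

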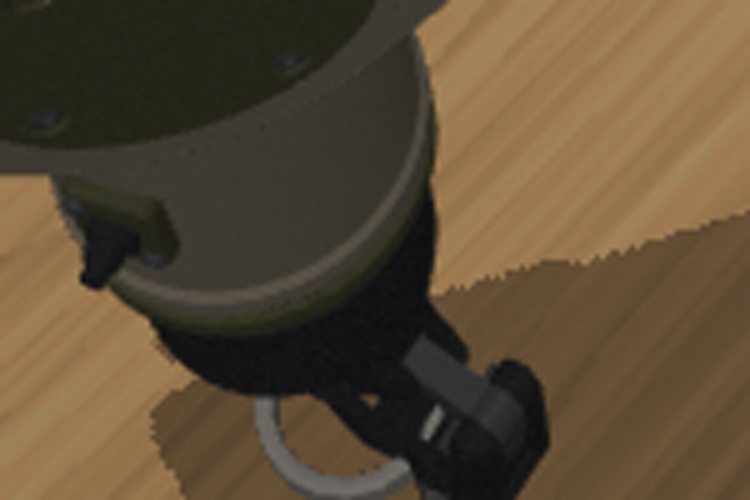

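send_rows(motion=[[75, 0.0015, 0.001, 0, 0, 0, 0], [60, 0.0015, 0.001, 0, 0, 0, 0], [40, 0.0015, 0.001, 0, 0, 0, 0], [40, 0.0015, 0.001, 0, 0, 0, 0], [40, 0.0015, 0.001, 0, 0, 0, 0], [40, 0.0015, 0.001, 0, 0, 0, 0], [40, 0.0015, 0.001, 0, 0, 0, 0]], squeeze=40)

```text
clock: 18.6
position: [0.4513, 0.3321, 0.0001]
ee_rot: [-0.537, 0.459, -0.46, 0.538]
ft_force: [-1.7, -3.6, 12.0]
grip_width: 0.654
```

```bash
python3 go.py .451 .332 .15 9 .591 -.0317 .15 9
```

```text
t 18.6 pos [4.513e-01 3.321e-01 1.000e-04] jaw 9.0 tilt 0.13 grip 0.654 F [-1.7 -3.6 12. ]
shift [ 0.     -0.1499  0.    ] turn [-0.0023 -0.0002  0.0002] rows>= 3.6
t 18.6 pos [4.513e-01 3.321e-01 1.000e-04] jaw 9.0 tilt 0.13 grip 0.654 F [-1.7 -3.6 12. ]
shift [ 0.3811 -0.1496  0.0815] turn [-0.0023 -0.0002  0.0002] rows>= 10.0
```

send_rows(motion=[[40, 0, -0.02, 0, 0, 0, 0], [40, 0, -0.05, 0, 0, 0, 0], [40, 0.005, -0.085, 0.001, 0, 0, 0], [40, 0.02, -0.12, 0.004, 0, 0, 0], [40, 0.05, -0.145, 0.011, 0, 0, 0], [40, 0.088, -0.15, 0.019, 0, 0, 0], [40, 0.128, -0.15, 0.027, 0, 0, 0], [40, 0.168, -0.15, 0.036, 0, 0, 0], [40, 0.208, -0.15, 0.0445, 0, 0, 0], [40, 0.248, -0.15, 0.053, 0, 0, 0]])

```text
clock: 19.43
position: [0.5421, 0.0931, 0.1493]
ee_rot: [-0.538, 0.459, -0.46, 0.538]
ft_force: [0.2, -0.1, -0.8]
grip_width: 0.651
```

```bash
python3 go.py .591 -.0317 .15 9
```

```text
t 19.43 pos [0.5421 0.0931 0.1493] jaw 9.0 tilt 0.11 grip 0.651 F [ 0.2 -0.1 -0.8]
shift [ 0.1309 -0.0005  0.0287] turn [-0.0016  0.0003  0.0009] rows>= 3.2
```

send_rows(motion=[[40, 0.035, 0, 0.008, 0, 0, 0], [40, 0.07, 0, 0.015, 0, 0, 0], [40, 0.1, 0, 0.022, 0, 0, 0], [40, 0.12, 0, 0.026, 0, 0, 0], [40, 0.12, 0, 0.026, 0, 0, 0], [40, 0.12, 0, 0.026, 0, 0, 0], [40, 0.12, 0, 0.026, 0, 0, 0]])

```text
clock: 20.02
position: [0.5859, -0.0182, 0.1488]
ee_rot: [-0.538, 0.459, -0.459, 0.538]
ft_force: [-0.2, -0.4, -0.3]
grip_width: 0.651
```

```bash
python3 go.py .591 -.0317 .057 9;  python3 -c "
from h import *
c=snap('wrist','w9');c=snap('side','s7'); cv2.imwrite('pics/s7z.png',cv2.resize(c['pixels'][130:270,250:420,::-1],None,fx=4,fy=4,interpolation=cv2.INTER_CUBIC))"
```

```text
t 20.02 pos [ 0.5859 -0.0182  0.1488] jaw 9.1 tilt 0.03 grip 0.651 F [-0.2 -0.4 -0.3]
shift [0.0141 0.0918 0.0029] turn [-0.0005  0.0013 -0.0002] rows>= 2.2
```

View pics/w9.png

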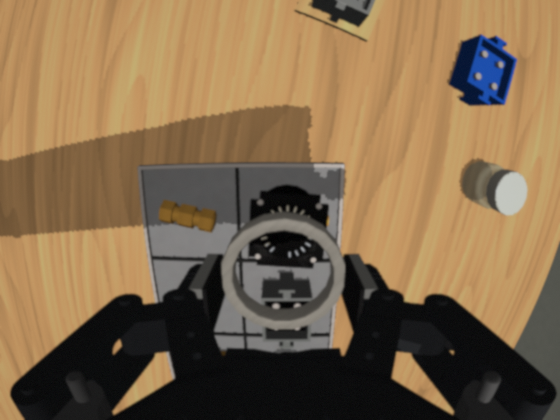

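View pics/s7z.png

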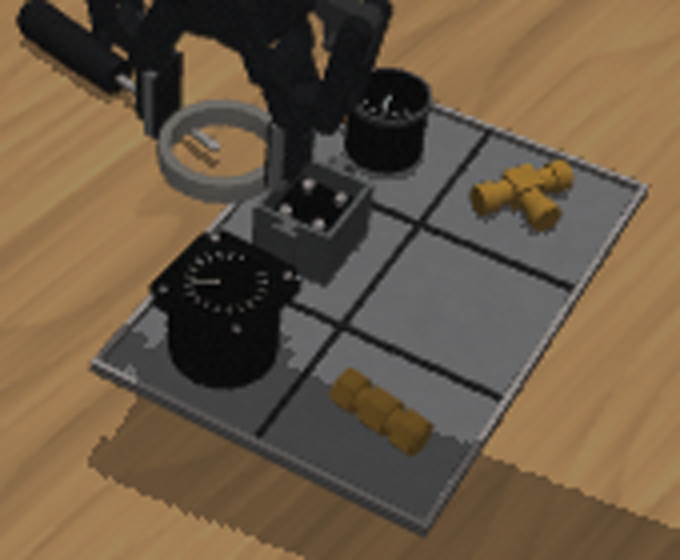

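```bash
python3 -c "
from h import *
c=load('w9.npz'); W=wcloud(c); hsv=cv2.cvtColor(c['pixels'],cv2.COLOR_RGB2HSV)
m=(W[...,2]>.135)&(W[...,2]<.175)&(hsv[...,1]<70)&(hsv[...,2]>75)
v,u=np.nonzero(m); k=(u>215)&(u<350)&(v>205)&(v<330); P=W[v[k],u[k]]
A=np.c_[P[:,:2]-P[:,:2].mean(0),np.ones(len(P))]; co=np.linalg.lstsq(A,P[:,2],rcond=None)[0]; print('wrist',len(P),'plane slopes',co.round(3))
print(cv2.minEnclosingCircle((P[:,:2]*1000).astype(np.float32)),cv2.minAreaRect((P[:,:2]*1000).astype(np.float32)))
c=load('s7.npz'); W=cloud(c); hsv=cv2.cvtColor(c['pixels'],cv2.COLOR_RGB2HSV)
m=(W[...,2]>.13)&(W[...,2]<.175)&(hsv[...,1]<70)&(hsv[...,2]>75)
P=W[m]; print(len(P),P.min(0),P.max(0)); T=P[P[:,2]>P[:,2].max()-.006]; print(cv2.minEnclosingCircle((T[:,:2]*1000).astype(np.float32)))
A=np.c_[T[:,:2]-T[:,:2].mean(0),np.ones(len(T))]; print(np.linalg.lstsq(A,T[:,2],rcond=None)[0].round(3))
"

```

```text
wrist 4547 plane slopes [-0.003  0.008  0.16 ]
((583.619140625, -18.164295196533203), 30.733234405517578) ((584.5328369140625, -18.381465911865234), (57.309303283691406, 57.17838668823242), 15.139103889465332)
2293 [ 0.55723104 -0.27983411  0.13000104] [1.52171375 0.14311742 0.17499625]
((1512.984619140625, -14.763557434082031), 136.10691833496094)
[-0.027  0.     0.172]
```

send_rows(motion=[[40, 0.014, 0.01, 0.003, 0, 0, 0], [40, 0.014, 0.03, 0.003, 0, 0, 0], [40, 0.014, 0.05, 0.003, 0, 0, 0], [40, 0.014, 0.065, 0.003, 0, 0, 0], [40, 0.014, 0.077, 0.003, 0, 0, 0], [40, 0.014, 0.083, 0.003, 0, 0, 0], [40, 0.014, 0.087, 0.003, 0, 0, 0], [40, 0.014, 0.089, 0.003, 0, 0, 0], [40, 0.014, 0.09, 0.003, 0, 0, 0], [40, 0.014, 0.09, 0.003, 0, 0, 0]])

```text
clock: 20.95
position: [0.5916, -0.0325, 0.0589]
ee_rot: [-0.538, 0.459, -0.459, 0.538]
ft_force: [-0.1, -0.3, -0.6]
grip_width: 0.649
```

```bash
python3 go.py .591 -.0317 .054 9;  python3 -c "
from h import *
c=snap('side','s8'); cv2.imwrite('pics/s8z.png',cv2.resize(c['pixels'][150:250,250:380,::-1],None,fx=6,fy=6,interpolation=cv2.INTER_CUBIC))"
```

```text
t 20.95 pos [ 0.5916 -0.0325  0.0589] jaw 9.0 tilt 0.06 grip 0.649 F [-0.1 -0.3 -0.6]
shift [-0.0009  0.0049 -0.0005] turn [-0.0009  0.0006  0.0004] rows>= 0.1
```

View pics/s8z.png

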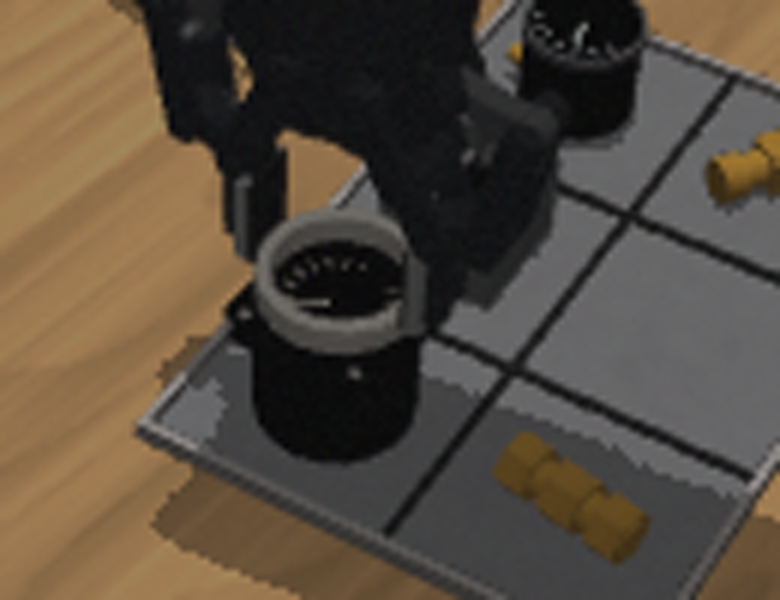

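send_rows(motion=[[40, -0.0005, 0.001, 0, 0, 0, 0], [40, -0.0005, 0.002, 0, 0, 0, 0], [40, -0.0005, 0.003, 0, 0, 0, 0], [40, -0.0005, 0.004, 0, 0, 0, 0], [40, -0.0005, 0.0045, 0, 0, 0, 0], [40, -0.0005, 0.0045, 0, 0, 0, 0]])

```text
clock: 21.5
position: [0.591, -0.0321, 0.0537]
ee_rot: [0.538, -0.459, 0.459, -0.538]
ft_force: [0.2, 0.4, -0.3]
grip_width: 0.658
```

```bash
python3 go.py .591 -.0317 .053 9
```

```text
t 21.5 pos [ 0.591  -0.0321  0.0537] jaw 9.0 tilt 0.01 grip 0.658 F [ 0.2  0.4 -0.3]
shift [-0.0004  0.0007  0.    ] turn [0.0002 0.0004 0.    ] rows>= 0.0
```

send_rows(motion=[[40, 0, 0.0003, 0, 0, 0, 0], [40, 0, 0.0006, 0, 0, 0, 0], [40, 0, 0.001, 0, 0, 0, 0], [40, 0, 0.001, 0, 0, 0, 0], [40, 0, 0.001, 0, 0, 0, 0]])

```text
clock: 21.92
position: [0.5913, -0.0321, 0.0533]
ee_rot: [0.538, -0.459, 0.459, -0.538]
ft_force: [-2.6, -0.2, 5.2]
grip_width: 0.652
```

Contact is at 5 N, so the ring is seated. I release it slowly.

send_rows(motion=[[66, 0, -0.0003, 0, 0, 0, 0], [68, 0, -0.0003, 0, 0, 0, 0], [72, 0, -0.0003, 0, 0, 0, 0], [76, 0, -0.0003, 0, 0, 0, 0], [80, 0, -0.0003, 0, 0, 0, 0], [80, 0, -0.0003, 0, 0, 0, 0], [80, 0, -0.0003, 0, 0, 0, 0]])

```text
clock: 22.5
position: [0.5911, -0.032, 0.0531]
ee_rot: [0.538, -0.459, 0.459, -0.538]
ft_force: [-0.2, -0.1, -0.8]
grip_width: 0.799
```

```bash
python3 go.py .591 -.0321 .2 9;  python3 -c "
from h import *
c=snap('side','s9'); cv2.imwrite('pics/s9z.png',cv2.resize(c['pixels'][150:250,250:380,::-1],None,fx=6,fy=6,interpolation=cv2.INTER_CUBIC))"
```

```text
t 22.5 pos [ 0.5911 -0.032   0.0531] jaw 9.0 tilt 0.0 grip 0.799 F [-0.2 -0.1 -0.8]
shift [ 0.000e+00 -1.469e-01 -1.000e-04] turn [0.     0.0004 0.    ] rows>= 3.5
```

View pics/s9z.png

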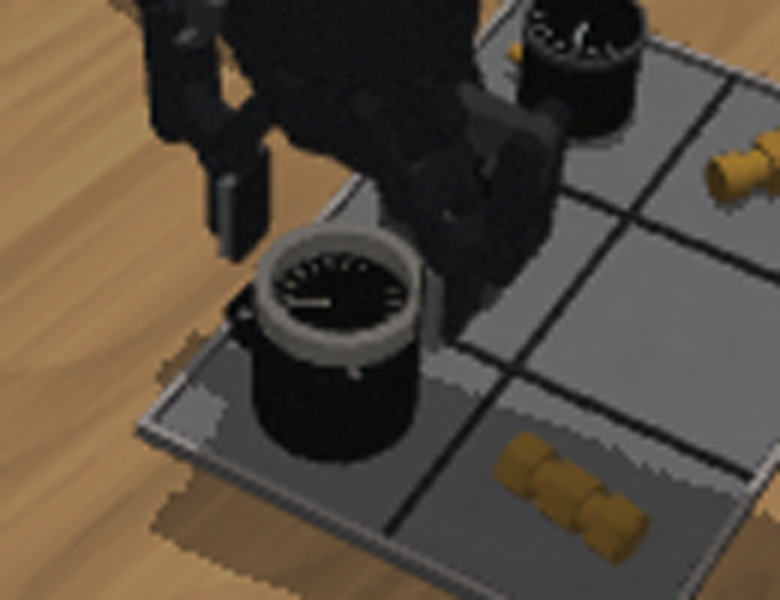

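The ring lies on the face and both pads are clear. I go straight up, then back for a full look.

send_rows(motion=[[80, 0, -0.01, 0, 0, 0, 0], [80, 0, -0.03, 0, 0, 0, 0], [80, 0, -0.065, 0, 0, 0, 0], [80, 0, -0.1, 0, 0, 0, 0], [80, 0.02, -0.135, 0, 0, 0, 0], [80, 0.05, -0.15, -0.01, 0, 0, 0], [80, 0.08, -0.16, -0.03, 0, 0, 0], [80, 0.1, -0.17, -0.05, 0, 0, 0], [80, 0.11, -0.17, -0.06, 0, 0, 0], [80, 0.11, -0.17, -0.06, 0, 0, 0]])

```text
clock: 23.38
position: [0.5478, -0.1541, 0.2245]
ee_rot: [0.537, -0.46, 0.461, -0.536]
ft_force: [-1.0, -0.0, 0.1]
grip_width: 0.801
```

```bash
python3 go.py .53 -.14 .22 9; python3 -c "
from h import *
c=snap('wrist','w10')"
```

```text
t 23.38 pos [ 0.5478 -0.1541  0.2245] jaw 8.7 tilt 0.15 grip 0.801 F [-1.  -0.   0.1]
shift [-0.0167  0.0044 -0.0154] turn [-0.0003 -0.005   0.0026] rows>= 0.6
```

View pics/w10.png

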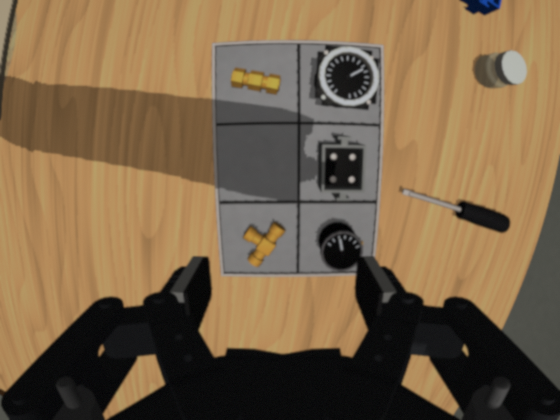

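send_rows(motion=[[80, 0.04, -0.01, -0.02, 0, 0, 0], [80, 0.08, -0.02, -0.03, 0, 0, 0], [80, 0.12, -0.02, -0.05, 0, 0, 0], [80, 0.16, -0.02, -0.06, 0, 0, 0], [80, 0.2, -0.02, -0.08, 0, 0, 0], [80, 0.23, -0.02, -0.09, 0, 0, 0], [80, 0.23, -0.02, -0.09, 0, 0, 0], [80, 0.23, -0.02, -0.09, 0, 0, 0]])

```text
clock: 24.1
position: [0.496, -0.3928, 0.2424]
ee_rot: [-0.537, 0.46, -0.46, 0.537]
ft_force: [0.8, 1.0, 0.3]
grip_width: 0.803
```

```bash
python3 -c "
from h import *
a=.157; M=np.array([[np.cos(a),np.sin(a)],[-np.sin(a),np.cos(a)]]); T=lambda p:(M@(np.asarray(p)-[.5605,-.13])*1000).round(1)
def blobs(W,c,nm,box,z0,z1,hl=None,hh=None):
    x0,x1,y0,y1=box; t=(W[...,0]>x0)&(W[...,0]<x1)&(W[...,1]>y0)&(W[...,1]<y1)&(W[...,2]>z0)&(W[...,2]<z1)
    if hl is not None: t&=cv2.inRange(cv2.cvtColor(c['pixels'],cv2.COLOR_RGB2HSV),hl,hh)>0
    if t.sum()<10: print(nm,'none'); return
    P=W[t]; r=cv2.minAreaRect((P[:,:2]*1000).astype(np.float32)); q=np.array(r[0])/1000
    print(nm,t.sum(),'world',q.round(4),'tray',T(q),'size',np.round(r[1],1),'z p50/95',np.percentile(P[:,2],[50,95]).round(4))
def rep(W,c):
    br=((14,130,30),(28,255,255))
    blobs(W,c,'union',(.45,.56,-.1,.01),.009,.04,*br)
    blobs(W,c,'tee',(.47,.58,-.28,-.17),.009,.04,*br)
    blobs(W,c,'bin',(.565,.66,-.165,-.082),.033,.05)
    blobs(W,c,'bezel',(.54,.64,-.09,.03),.0585,.075)
    blobs(W,c,'asi flange',(.54,.64,-.075,.03),.045,.0575)
    blobs(W,c,'gauge',(.58,.67,-.25,-.165),.037,.06)
c=load('w10.npz'); print('wrist'); rep(wcloud(c),c)
for n in ('side','scene'):
    c=snap(n,n+'F'); print(n); rep(cloud(c),c); W=cloud(c)
    blobs(W,c,'jar',(.74,.82,0,.08),.05,.07); blobs(W,c,'row',(.55,.7,.13,.35),.036,.046); blobs(W,c,'driver',(.68,.87,-.18,-.12),.012,.04)
    c=load(n+'0.npz'); W=cloud(c); print(' start'); blobs(W,c,'jar',(.74,.82,0,.08),.05,.07); blobs(W,c,'row',(.55,.7,.13,.35),.036,.046); blobs(W,c,'driver',(.68,.87,-.18,-.12),.012,.04); blobs(W,c,'gauge',(.58,.67,-.25,-.165),.037,.06);blobs(W,c,'asi',(.54,.64,-.09,.03),.045,.0575)
cv2.imwrite('pics/sideFz.png',cv2.resize(load('sideF.npz')['pixels'][130:270,250:420,::-1],None,fx=4,fy=4,interpolation=cv2.INTER_CUBIC))
"; python3 go.py .5 -.3 .2 9
```

```text
wrist
union 756 world [ 0.5006 -0.0457] tray [-46.   92.7] size [19.8 50.2] z p50/95 [0.0214 0.0232]
tee 798 world [ 0.5295 -0.2226] tray [-45.1 -86.7] size [54.4 35.9] z p50/95 [0.0197 0.0219]
bin 869 world [ 0.605 -0.124] tray [44.9 -1. ] size [46.5 67.2] z p50/95 [0.0389 0.0404]
bezel 1160 world [ 0.5893 -0.033 ] tray [43.7 91.3] size [56.8 57.2] z p50/95 [0.0649 0.0663]
asi flange 2320 world [ 0.5902 -0.0321] tray [44.7 92. ] size [60.8 60.9] z p50/95 [0.0536 0.0551]
gauge 1354 world [ 0.6194 -0.211 ] tray [ 45.5 -89.3] size [46.8 45.9] z p50/95 [0.0446 0.0459]
side
union 240 world [ 0.5007 -0.0427] tray [-45.5  95.6] size [18.1 51.3] z p50/95 [0.0199 0.0236]
tee 234 world [ 0.5304 -0.2211] tray [-44.  -85.3] size [57.2 36.7] z p50/95 [0.0186 0.0219]
bin 247 world [ 0.6056 -0.1223] tray [45.7  0.6] size [47.7 70.7] z p50/95 [0.0377 0.0406]
bezel 283 world [ 0.5904 -0.0308] tray [45.  93.3] size [55.8 57.7] z p50/95 [0.0644 0.0667]
asi flange 469 world [ 0.5912 -0.0302] tray [45.9 93.7] size [60.9 60. ] z p50/95 [0.0535 0.0562]
gauge 264 world [ 0.6212 -0.2101] tray [ 47.4 -88.6] 
[... 1585 characters left out ...]
4 ] tray [208.3 -47.2] size [ 24.9 168.1] z p50/95 [0.0206 0.0252]
 start
jar 261 world [0.7817 0.0353] tray [244.3 128.7] size [41.  37.4] z p50/95 [0.0583 0.061 ]
row 612 world [0.6258 0.2374] tray [121.9 352.7] size [181.5  51. ] z p50/95 [0.04   0.0428]
driver 430 world [ 0.7729 -0.1437] tray [207.6 -46.8] size [ 25.4 170.4] z p50/95 [0.0207 0.0256]
gauge 208 world [ 0.6227 -0.2107] tray [ 48.8 -89.5] size [45.6 46.9] z p50/95 [0.0426 0.0454]
asi 453 world [ 0.5915 -0.0307] tray [46.1 93.3] size [65.6 61.1] z p50/95 [0.0517 0.0546]
t 24.2 pos [ 0.4977 -0.3893  0.2431] jaw 9.2 tilt 0.09 grip 0.799 F [-0.3  0.9 -0.1]
shift [-0.0877  0.0432  0.0165] turn [-0.0008  0.003  -0.0013] rows>= 2.4
```

View pics/sideFz.png

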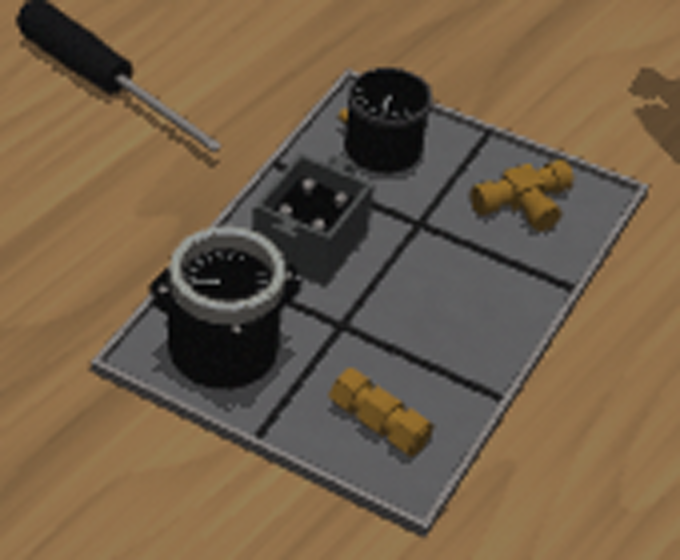

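All parts are in place within about 5 mm. The bezel sits about 1 mm off the indicator's centre, and the instruments, row, driver and jar have not moved.

```bash
python3 -c "
from workcell import *
print(get_obs()['joint_velocities'],hand_in())"
```

```text
the job is handed in; nothing more can be done
[-0.01249402 -0.01505141 -0.01106839  0.01094639  0.00239587 -0.00130231
  0.00199553] None
```

I put all four parts in place and handed the job in at about 24 s, with the gripper open and clear of everything. No verdict was reported, so the results below are my own last measurements.

| Part | Where it is | Offset from bay centre (wrist and side cameras) |
|---|---|---|
| Union | front bay before the airspeed indicator | up to 1 mm in x, 3–6 mm in y |
| Tee | front bay before the gauge | 1–2 mm in x, 3–5 mm in y |
| Screw bin | back bay between the instruments | about 1 mm in each axis |
| Bezel ring | flat on the indicator's face | about 1 mm off the face centre |

- **Handling:** The bin came straight up and the row stayed within about 0.5 mm. I lowered the bezel to a light contact of about 5 N before letting it go.
- **Nothing else moved:** In the side camera, the instruments, row, screwdriver and jar matched their starting positions to about 1 mm.
- **Disagreements:** The far scene camera gave less certain readings:
    - It put the tee 14 mm from the bay centre in x, but it saw only part of the tee (about 42 × 42 mm instead of 56 × 37 mm).
    - It also put the union about 8 mm off in y and the indicator about 3 mm further out than at the start.
    - I relied on the wrist and side cameras, which agreed within 3 mm and showed the full part sizes.

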